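# Level the setting stand, load the pots and bar it shut

## Task

First level the empty pot stand with its two red foot knobs, so that both bubbles sit midway between their marks. Then stand every blue-banded white pot upright on its tray, and last slide the steel retaining bar through both eyelets, entering at the orange one, until its wooden handle is up against the orange eyelet. Leave the bar there, the tray still level with all pots on it, and do not disturb the mug, the pepper mill or the wooden spoon.

Things in the scene. Friction and masses are not known exactly. Their poses are not given: they have to be found in the camera images.
- stand: Fixed aluminium cross base of the levelling stand on the counter. Origin on the counter under its centre; x points away from the robot when yaw is 0, y to the left. The front arm (-x) and the right arm (-y) each have an upright levelling screw 125 mm from the centre with a red wing knob on top.
- tray: Square light-wood tray, 150 mm outside, 140 mm inside, walls 22 mm high, pivoted 60 mm above the counter at the stand's centre. Origin: centre of its floor's upper surface; z is the floor's normal, x and y run like the stand's. It tilts up to 0.1 rad about each axis and is level when z is vertical. It holds four pots at +-37 mm in x and y.
- front_knob (a joint): Angle (rad) of the front knob, growing counterclockwise as seen from above, range -2.8 to 2.8. Turning it clockwise raises the tray's front (robot) side, counterclockwise lowers it: 0.035 rad of tray tilt about the tray's y axis for each rad of the knob. Needs about 0.15 N m.
- front_knob_grip (a point): Middle of the front knob's red wing, on its axis, 107 mm above the counter. The wing is 44 mm long along this point's x, 12 mm thick along its y and 26 mm high (94 to 120 mm above the counter); grip it across its y from above.
- right_knob (a joint): Angle (rad) of the right knob, as for the front one. Turning it clockwise raises the tray's right (-y) side, counterclockwise lowers it: 0.035 rad of tray tilt about the tray's x axis for each rad of the knob.
- right_knob_grip (a point): Middle of the right knob's red wing, made as the front one; its axis leans with the tray's fore-and-aft tilt.
- eyelet_orange (a point): Centre of the hole in the left, orange eyelet: a 34 x 34 mm plate 8 mm thick on the tray's far left corner, with a 16 mm hole along the tray's y, 42 mm above the tray's floor. Axes like the tray's.
- eyelet_black (a point): Centre of the hole in the right, black eyelet, made the same, 160 mm from the orange one along the tray's -y.
- bar: Retaining bar: dark wood handle, 70 mm long and 22 x 22 mm, with a steel rod 8 mm thick and 190 mm long out of its end; 0.14 kg, it balances about 9 mm inside the handle's rod end. It lies on the counter. Origin: underside of the handle at its rod end; x points along the rod.
- bar_grip (a point): Point on the bar's axis inside the handle, 22 mm behind its rod end: a good place to grip, across the bar's y. 11 mm above the counter at the start.
- bar_collar (a point): Point on the bar's axis where the rod leaves the handle.
- bar_tip (a point): Tip of the rod, on its axis, 190 mm from the collar; tapered over the last 9 mm.
- pot1: Round white ceramic pot with a thick heavy base, a blue band and a cork lid, closed, 44 mm across and 70 mm tall, 0.14 kg. Origin: centre of its underside. Three or four of the pots are present.
- pot2: Round white ceramic pot with a thick heavy base, a blue band and a cork lid, closed, 44 mm across and 70 mm tall, 0.14 kg. Origin: centre of its underside. Three or four of the pots are present.
- pot3: Round white ceramic pot with a thick heavy base, a blue band and a cork lid, closed, 44 mm across and 70 mm tall, 0.14 kg. Origin: centre of its underside. Three or four of the pots are present.
- pot4: Round white ceramic pot with a thick heavy base, a blue band and a cork lid, closed, 44 mm across and 70 mm tall, 0.14 kg. Origin: centre of its underside. Three or four of the pots are present.
- mug: Terracotta-coloured mug, 76 mm across and 90 mm tall, a bystander to leave alone. Origin: its underside.
- mill: Wooden pepper mill, 54 mm across and 150 mm tall, a bystander to leave alone. Origin: its underside.
- spoon: Wooden spoon lying on the counter, a bystander to leave alone. Origin: its underside.
- side_vial (a point): Middle of the top of the yellow tube level (56 x 14 mm) at the tray's left side, lying along the tray's x, with two black marks 18 mm apart. It shows the tilt that the front knob sets.
- side_bubble_centre (a point): Green bubble (10 mm disc) of the side level. It runs along x to the high side, 2 mm for each 0.01 rad of tilt, and lies midway between the marks (at side_vial) when level.
- front_vial (a point): Middle of the top of the other yellow tube level, on the tray's front edge, lying along the tray's y. It shows the tilt that the right knob sets.
- front_bubble_centre (a point): Green bubble of the front level; as the side one, along y, at front_vial when level.

How it is judged:
By the outcome, as a careful person would: the job done as asked, in the order asked, and still so for the second after the job is handed in, with the robot touching nothing.
Of pot1, pot2, pot3, pot4 only 3 to 4 are there at a start; the rules pass over those that are not, and their reading is None.
At some moment in a run one of pot1, pot2, pot3, pot4 may be knocked a few centimetres aside while the robot is not near it.
It also fails if it takes over 200 s, if anything falls off the work surface, if the arm or the gripper's body presses on something with over 40 N, if the wrist force passes 120 N, or if a joint passes its speed limit or range.

## Robot

A 6-joint arm with a two-finger parallel gripper is mounted at the origin on the work surface. World frame = base frame: x ahead of the robot, y to its left, z up, the work surface at z = 0. Lengths are in mm, angles in rad, forces in N, time in s.
With the tool pointing down it reaches from about 300 to 775 mm from the base axis. Payload 14.6 kg.
Tool frame: the origin (TCP) lies at the very end of the fingers, on their centre line; the grasp point (between the pads) lies 19 mm behind it; z points along the fingers, y is the line along which they close (so a half turn about z gives the same grasp; the last joint's range is limited). The gripper opens to 94 mm and grips with 3 to 60 N. Pads are 16 mm wide; open, the fingers measure 119 mm over their backs; the gripper's body (75 mm by 177 mm) begins 78 mm behind the grasp point.
Start: joints at [-1.236, 0.3, 1.521, -0, 1.321, -0.067], TCP at [215.084, -506.19, 205.446] pointing down, gripper open.
Joint ranges: [-3.03, 3.03], [-0.79, 2.21], [0.23, 2.52], [-1.04, 4.18], [0, 3.07], [-2.55, 2.55]. Speed limits (rad/s): [2.22, 2.22, 2.57, 3.14, 3.14, 3.14].

## Interface

Orientations are given as [roll, pitch, yaw] about the fixed x, y, z axes, in that order (R = Rz(yaw) Ry(pitch) Rx(roll)).
In Python, from cell import manip gives the robot as it stands.
- The arm moves only by the tool servo_tool, never from a script. Its argument "rows" is a list of rows, each a list of 7 numbers: the turn, a rotation vector about the world's x, y, z in degrees, then the shift along the world's x, y, z in mm, then the closure, from 0 (fully open) to 1 (shut). In form: [[rx, ry, rz, dx, dy, dz, fingers], ...]. A call has 1 to 20 rows; each row shifts and turns the commanded pose from where the row before left it; what a row does not reach is not made up. A row lasts 1/8 s, in which the tool goes at most 62.5 mm and 10.7 degrees, less where a joint would pass 70% of its speed; a pose out of reach is approached as far as the arm can. A call with a gripper value outside its range is refused whole. The fingers move at their own pace and stop on an object; "grip_force" is the grip in N (left out, the last holds). Time passes only in rows, so rows that do not move let the fingers close. It gives the time, the measured TCP pose, the force, the opening and the grip force at its end, in the units of the state.
- manip.read_state(): the state, without advancing time (a new reading comes with each control period).
- manip.camera(name): name is "scene" or "top"; returns the picture (400x640x3 uint8, red, green, blue); there is no depth.
- manip.camera_info(name): a dict with "fx", "fy", "cx", "cy" (pixels), "D" ([k1, k2, p1, p2, k3] as OpenCV has them; the pictures are not rectified), "position" and "rotation" of the camera in the world. Camera axes: x right, y down, z forward; pixel columns grow to the right and rows downward; lengths in mm; the calibration is good to about 2 mm. A picture is of the moment at which its call begins. camera_info takes no time and is no camera call.
- manip.sign_off(): hands the job in; it is judged then, once.
The state is a dict: "clock": time; "joints": joint angles; "qd": joint speeds; "effort": joint torques, N m; "eef_pos": TCP position; "eef_rot": TCP orientation; "wrist_force": force on the tool from outside, world axes, zero at the start; "moment": the same for the moment, N m; "finger_gap": finger opening in mm; "finger_force": force on a finger pad.
Only numpy, scipy, OpenCV 4.12 (cv2) and the standard library are available. Lean on these libraries where they do the work, as an engineer would, in place of code of your own. Each camera call takes 0.05 s, during which the arm holds its last target. There are 200 camera calls.

## Working session

There is one attempt and no reset: what is moved stays moved. The work goes in short steps, Python scripts to look and compute and a tool call to move; the robot and the scene stay as the last step left them, time stands still between calls to the robot, and variables do not carry over. Pictures are saved under pics/ and viewed, at most 14 in all, crops included, and the job is handed in when it is done.

Besides the shell and the picture viewer there is one more tool, called after "Call:" as a command line: name --pt "numbers of a row" for each row, then --argument value for the rest. servo_tool: Moves the arm, as the interface text tells. Its arguments: {"type":"object","properties":{"rows":{"type":"array","items":{"type":"array","items":{"type":"number"}}},"grip_force":{"type":"number"}},"required":["rows"]}

```bash
ls; mkdir -p pics; python3 - <<'E'
from cell import manip
import cv2
print(manip.read_state())
for n in("scene","top"):
    print(n,manip.camera_info(n)); cv2.imwrite(f"pics/{n}0.png",manip.camera(n)[:,:,::-1])
E
```

```text
pics
{'clock': 0.0, 'joints': array([-1.23559857e+00,  3.00470455e-01,  1.52160255e+00, -1.28995161e-05,
        1.32068636e+00, -6.66185335e-02]), 'qd': array([ 0.00070743,  0.00093452, -0.00115348,  0.00014397,  0.00041608,
       -0.00060977]), 'effort': array([-2.36670840e-04, -5.31808877e+01, -3.52735412e+01,  7.08030956e-02,
        2.44483317e-02, -9.98908945e-05]), 'eef_pos': array([ 214.99603945, -505.94581518,  204.87759864]), 'eef_rot': array([-3.14042770e+00, -6.52004623e-05,  4.01819456e-01]), 'wrist_force': array([0.21840677, 0.15444431, 0.61325138]), 'moment': array([ 0.04566112,  0.03571852, -0.0431082 ]), 'finger_force': 0.0, 'finger_gap': 94.20732230501001}
scene {'fx': 473.0666252870578, 'fy': 473.0666252870578, 'cx': 317.5407514939861, 'cy': 198.93512918512062, 'D': array([-0.05032832,  0.        ,  0.        ,  0.        ,  0.        ]), 'position': array([1418.0901426 , -160.55700268,  804.20530208]), 'rotation': array([-2.26629964,  0.01519489,  1.36966965])}
top {'fx': 439.2867994443443, 'fy': 439.2867994443443, 'cx': 313.7085129694739, 'cy': 196.53944566692851, 'D': array([-0.06869383,  0.        ,  0.        ,  0.        ,  0.        ]), 'position': array([ 457.65418944,   16.47666205, 1076.15194695]), 'rotation': array([-2.9999248 ,  0.00319397, -1.56109266])}
```

View pics/scene0.png

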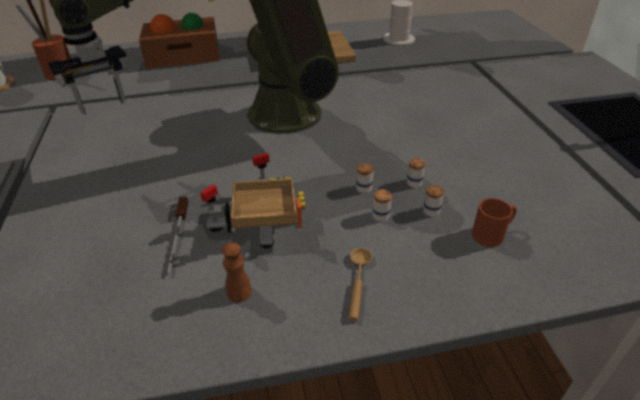

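View pics/top0.png

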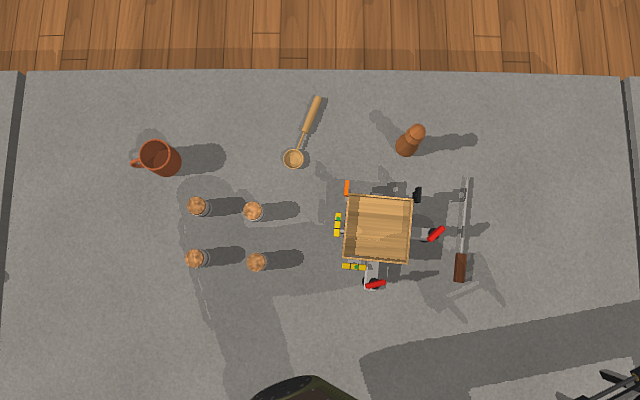

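The scene view shows four pots at (365,178), (416,172), (382,205), (433,200). The tray is at (263,205), the bar at (180,225), the mill at (236,272) and the spoon at (358,280). In the top view the tray is at (378,229), the red knobs are at (375,284) and (434,234), and the bar handle is at (460,268).

```bash
cat > h.py <<'E'
import numpy as np,cv2
from scipy.spatial.transform import Rotation as R
from cell import manip
I={n:manip.camera_info(n) for n in("scene","top")}
def K(n): i=I[n]; return np.array([[i['fx'],0,i['cx']],[0,i['fy'],i['cy']],[0,0,1]])
def rot(n): return R.from_euler('xyz',I[n]['rotation']).as_matrix()
def proj(n,P):
    r=rot(n).T; t=-r@I[n]['position']
    return cv2.projectPoints(np.atleast_2d(np.float64(P)),cv2.Rodrigues(r)[0],t,K(n),I[n]['D'])[0][:,0]
def ray(n,uv):
    p=cv2.undistortPoints(np.float64([[uv]]),K(n),I[n]['D'])[0,0]
    return rot(n)@np.array([p[0],p[1],1.])
def atz(n,uv,z):
    d=ray(n,uv); c=I[n]['position']; return c+d*(z-c[2])/d[2]
def tri(us,ut):
    A=[];b=[]
    for n,u in(("scene",us),("top",ut)):
        d=ray(n,u);d/=np.linalg.norm(d);M=np.eye(3)-np.outer(d,d);A.append(M);b.append(M@I[n]['position'])
    x=np.linalg.lstsq(np.vstack(A),np.hstack(b),rcond=None)[0]
    return x
def im(n): return manip.camera(n)[:,:,::-1].copy()
def crop(p,x0,x1,y0,y1,s): return cv2.resize(p[y0:y1,x0:x1],None,fx=s,fy=s,interpolation=cv2.INTER_CUBIC)
E
python3 - <<'E'
from h import *
print(proj("top",[457,16,0]))
t=cv2.imread("pics/top0.png");s=cv2.imread("pics/scene0.png")
cv2.imwrite("pics/c1.png",crop(t,328,488,175,295,5))
cv2.imwrite("pics/c2.png",crop(s,160,320,145,265,5))
# pots: blobs
for n,p in(("top",t),("scene",s)):
    h=cv2.cvtColor(p,cv2.COLOR_BGR2HSV)
    m=cv2.inRange(h,(5,90,90),(20,255,255))
    k,_,st,c=cv2.connectedComponentsWithStats(m)
    print(n,[(c[i].round(1).tolist(),st[i][2:5].tolist()) for i in range(1,k) if 60<st[i][4]<900])
E
```

```text
[[315.31757347 259.3776203 ]]
top [([301.3, 138.0], [39, 73, 653]), ([409.9, 140.3], [31, 33, 637]), ([195.7, 205.2], [19, 18, 260]), ([252.0, 210.2], [19, 18, 267]), ([193.7, 257.9], [19, 19, 275]), ([255.5, 261.8], [18, 19, 274]), ([460.5, 265.0], [11, 28, 153])]
scene [([157.9, 21.9], [18, 17, 196]), ([340.2, 44.7], [28, 27, 440]), ([46.0, 43.1], [30, 7, 83]), ([417.2, 162.2], [16, 11, 114]), ([365.0, 167.5], [16, 11, 125]), ([435.0, 190.0], [18, 12, 142]), ([382.6, 194.7], [18, 13, 162]), ([232.0, 248.5], [15, 12, 152]), ([358.1, 278.4], [22, 71, 655]), ([239.7, 261.3], [8, 12, 64]), ([246.7, 282.3], [8, 23, 88])]
```

View pics/c1.png

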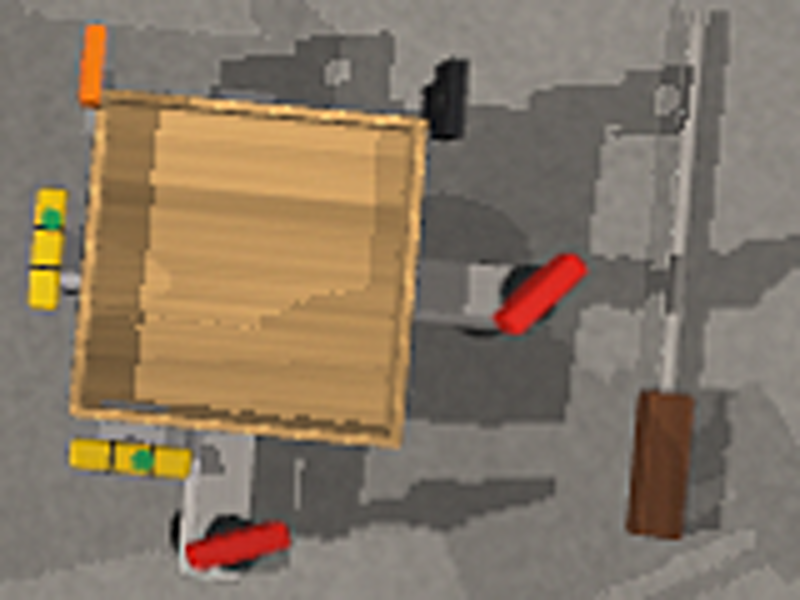

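View pics/c2.png

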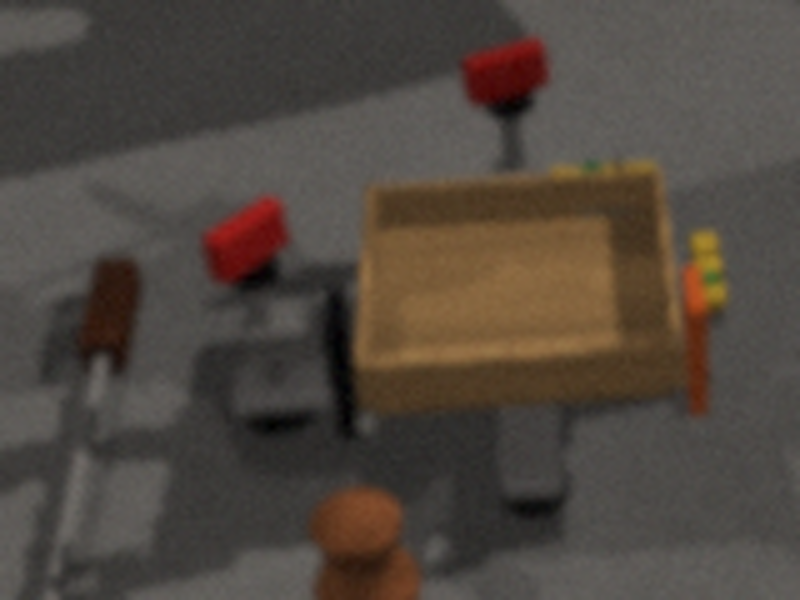

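Top crop: the side bubble is at crop (50,218), with its marks' midpoint at (46,248), so it sits about 14 mm toward far. The front bubble is at (143,459), with its midpoint at (133,457), so about 4.5 mm toward right. Hence the front knob needs about 2.0 rad CW and the right knob about 0.65 rad CCW. In the scene crop the knobs are at (505,72) and (247,240).

```bash
cat >> h.py <<'E'
def red(p):
    h=cv2.cvtColor(p,cv2.COLOR_BGR2HSV); m=cv2.inRange(h,(0,170,90),(4,255,255))|cv2.inRange(h,(174,170,90),(180,255,255))
    k,l,st,c=cv2.connectedComponentsWithStats(m)
    return [(c[i],st[i][4],cv2.minAreaRect(np.argwhere(l==i)[:,::-1].astype(np.float32))) for i in range(1,k) if st[i][4]>20]
def knobs():
    t=red(im("top"));s=red(im("scene"))
    return t,s
E
python3 - <<'E'
from h import *
t=red(cv2.imread("pics/top0.png"));s=red(cv2.imread("pics/scene0.png"))
for a in t:print('t',a)
for a in s:print('s',a)
for a in t:
  for b in s:
    X=tri(b[0],a[0]); print(X,proj("top",X)-a[0],proj("scene",X)-b[0])
def w(u,z): return atz("top",u,z).round(1)
cr=lambda x,y:(328+(x+.5)/5-.5,175+(y+.5)/5-.5)
print("front wing ends",w(cr(190,557),120),w(cr(290,533),120))
print("right wing ends",w(cr(507,323),120),w(cr(577,263),120))
for a,b in zip([(417.2,162.2),(365,167.5),(435,190),(382.6,194.7)],[(193.7,257.9),(255.5,261.8),(195.7,205.2),(252,210.2)]):
    X=tri(a,b);print("pot",X,proj("top",X)-b)
# rough bar
for q in [(665,392),(660,537),(690,392),(640,392),(695,15)]: print("bar",w(cr(*q),15))
E
```

```text
t (array([435.43703704, 233.31851852]), np.int32(135), ((435.5000305175781, 233.0), (6.363960266113281, 20.50609588623047), 45.0))
t (array([375.13793103, 283.65517241]), np.int32(116), ((375.2059326171875, 283.82354736328125), (6.063390731811523, 20.372989654541016), 75.96376037597656))
s (array([260.28888889, 155.95555556]), np.int32(45), ((260.15093994140625, 156.02828979492188), (3.159292459487915, 14.285496711730957), 74.05460357666016))
s (array([209.17037037, 191.86666667]), np.int32(135), ((209.41177368164062, 191.85293579101562), (9.089424133300781, 15.60637092590332), 59.036251068115234))
[ 519.78077089 -168.67694202  212.17289543] [[-26.15066106  -5.25108871]] [[-22.53726156  -4.56958537]]
[ 516.13925793 -248.96473078  107.08679698] [[-0.12246904 -0.0114699 ]] [[-0.11345058 -0.01479468]]
[ 406.01696143 -114.13438238  114.60159396] [[0.28698383 0.04463809]] [[0.24295636 0.01655957]]
[ 399.43157426 -194.67617676    7.54699127] [[27.7022625   0.54164336]] [[25.01441974 -0.67750597]]
front wing ends [401.3 -92.3 120. ] [ 411.7 -135.3  120. ]
right wing ends [ 502.4 -231.2  120. ] [ 528.8 -262.8  120. ]
pot [457.107705   295.59665154  66.23004933] [[-0.26882465 -0.07194901]]
pot [450.14933004 152.78135855  66.57357187] [[-0.17764324 -0.04160642]]
pot [578.90054331 296.35838505  66.15885256] [[-0.22974575 -0.06917223]]
pot [568.4207974  163.97060986  66.39093497] [[-0.11561217 -0.02974293]]
bar [ 474.5 -334.7   15. ]
bar [ 405.4 -330.2   15. ]
bar [ 474.6 -347.    15. ]
bar [ 474.5 -322.5   15. ]
bar [ 659.8 -356.4   15. ]
```

Call:
servo_tool --pt "0 0 7 16 33 0 0.3" --pt "0 0 7.4 18 38 0 0.5" --pt "0 0 7.4 18 38 0 0.5" --pt "0 0 7.4 18 38 0 0.5" --pt "0 0 7.4 18 38 0 0.5" --pt "0 0 7.4 18 38 0 0.5" --pt "0 0 7.4 18 38 0 0.5" --pt "0 0 7.4 18 38 0 0.5" --pt "0 0 7.4 18 38 0 0.5" --pt "0 0 7.4 18 38 0 0.5" --pt "0 0 7 13 17 0 0.5" --pt "0 0 0 0 0 0 0.5" --pt "0 0 0 0 0 0 0.5" --grip_force 30

```text
clock: 1.72
eef_pos: [405.7, -114.7, 205.3]
eef_rot: [-3.141, -0.0, 1.806]
wrist_force: [-1.0, -0.0, 0.5]
finger_gap: 47.1
finger_force: 0.0
```

Call:
servo_tool --pt "0 0 0 0 0 -25 0.5" --pt "0 0 0 0 0 -25 0.5" --pt "0 0 0 0 0 -25 0.5" --pt "0 0 0 0 0 -17 0.5" --pt "0 0 0 0 0 -17 0.5" --pt "0 0 0 0 0 0 0.5" --pt "0 0 0 0 0 0 1" --pt "0 0 0 0 0 0 1" --pt "0 0 0 0 0 0 1" --pt "0 0 0 0 0 0 1" --pt "0 0 0 0 0 0 1"

```text
clock: 3.1
eef_pos: [406.6, -114.1, 96.7]
eef_rot: [3.14, 0.0, 1.808]
wrist_force: [4.2, 2.4, -0.7]
finger_gap: 11.7
finger_force: 30.0
```

Call:
servo_tool --pt "0 0 -4 0 0 0 1" --pt "0 0 -7 0 0 0 1" --pt "0 0 -7 0 0 0 1" --pt "0 0 -7 0 0 0 1" --pt "0 0 -7 0 0 0 1" --pt "0 0 -7 0 0 0 1" --pt "0 0 -7 0 0 0 1" --pt "0 0 -7 0 0 0 1" --pt "0 0 -7 0 0 0 1" --pt "0 0 -7 0 0 0 1" --pt "0 0 -7 0 0 0 1" --pt "0 0 -7 0 0 0 1" --pt "0 0 -7 0 0 0 1" --pt "0 0 -7 0 0 0 1" --pt "0 0 -7 0 0 0 1" --pt "0 0 -6 0 0 0 1" --pt "0 0 -4 0 0 0 1" --pt "0 0 0 0 0 0 1"

```text
clock: 5.35
eef_pos: [407.4, -114.8, 96.8]
eef_rot: [3.141, -0.004, -0.147]
wrist_force: [10.7, -4.0, -6.1]
finger_gap: 11.7
finger_force: 30.0
```

```bash
cat >> h.py <<'E'
def bub(p):
    """signed offset mm of bubbles from vial middles; + = far / + = left. Uses yellow+green blobs in top view"""
    h=cv2.cvtColor(p,cv2.COLOR_BGR2HSV)
    roi=np.zeros(h.shape[:2],np.uint8); roi[170:300,315:400]=255
    y=cv2.inRange(h,(24,150,100),(34,255,255))&roi; g=cv2.inRange(h,(40,80,50),(95,255,255))&roi
    both=cv2.morphologyEx(y|g,cv2.MORPH_CLOSE,np.ones((5,5)))
    out=[]
    k,l,st,c=cv2.connectedComponentsWithStats(both)
    for i in range(1,k):
        if st[i][4]<60: continue
        pts=np.argwhere((l==i)&((y|g)>0))[:,::-1].astype(np.float32)
        (cx,cy),wh,a=cv2.minAreaRect(pts); gp=np.argwhere((l==i)&(g>0))[:,::-1]
        L=max(wh)+1; d=(gp.mean(0)-[cx,cy])
        out.append((np.round([cx,cy],1),round(L,1),len(gp),np.round(d*56/L,2)))
    return out
E
python3 - <<'E'
from h import *
print(bub(cv2.imread("pics/top0.png")))
p=im("top");cv2.imwrite("pics/t1.png",p);print(bub(p));cv2.imwrite("pics/c3.png",crop(p,320,450,170,295,5))
print(manip.read_state()['eef_rot'])
E
```

```text
[(array([336.9, 224. ]), 23.4, 14, array([  1.91, -13.13])), (array([353.6, 266.2]), 24.1, 15, array([5.92, 0.51]))]
[(array([337.1, 224.4]), 24.2, 15, array([ 0.73, -0.63]))]
[ 3.14059481 -0.00359373 -0.14669192]
```

View pics/c3.png

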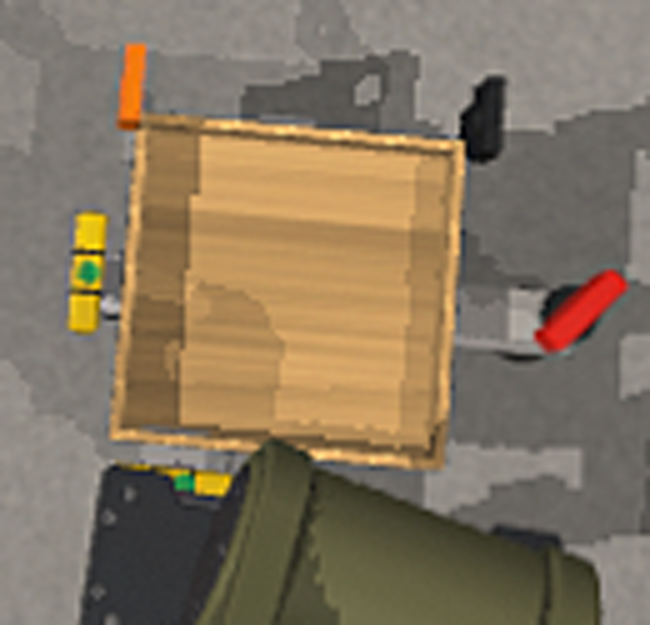

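The side bubble now lies midway between its marks (crop (88,272)). Next is the right knob.

Call:
servo_tool --pt "0 0 0 0 0 0 0.5" --pt "0 0 0 0 0 0 0.5" --pt "0 0 0 0 0 10 0.5" --pt "0 0 0 0 0 30 0.5" --pt "0 0 0 0 0 30 0.5" --pt "0 0 -6 15 -20 30 0.5" --pt "0 0 -9 24 -29 0 0.5" --pt "0 0 -9 24 -29 0 0.5" --pt "0 0 -9 24 -29 0 0.5" --pt "0 0 -9 21 -27 0 0.5" --pt "0 0 0 0 0 0 0.5" --pt "0 0 0 0 0 -30 0.5" --pt "0 0 0 0 0 -30 0.5" --pt "0 0 0 0 0 -25 0.5" --pt "0 0 0 0 0 -15 0.5" --pt "0 0 0 0 0 0 0.5" --pt "0 0 0 0 0 0 0.5"

```text
clock: 7.52
eef_pos: [514.5, -248.3, 97.6]
eef_rot: [-3.141, -0.001, -0.879]
wrist_force: [1.1, -0.2, 0.5]
finger_gap: 47.2
finger_force: 0.0
```

Call:
servo_tool --pt "0 0 0 1 0 0 1" --pt "0 0 0 0 0 0 1" --pt "0 0 0 0 0 0 1" --pt "0 0 0 0 0 0 1" --pt "0 0 0 0 0 0 1" --pt "0 0 5 0 0 0 1" --pt "0 0 6 0 0 0 1" --pt "0 0 6 0 0 0 1" --pt "0 0 6 0 0 0 1" --pt "0 0 6 0 0 0 1" --pt "0 0 6 0 0 0 1" --pt "0 0 0 0 0 0 1" --pt "0 0 0 0 0 0 1"

```text
clock: 9.15
eef_pos: [515.7, -248.8, 96.7]
eef_rot: [3.141, -0.002, -0.268]
wrist_force: [4.5, -3.9, -2.7]
finger_gap: 11.8
finger_force: 29.9
```

```bash
python3 - <<'E'
from h import *
p=im("top");cv2.imwrite("pics/t2.png",p);print(bub(p));cv2.imwrite("pics/c4.png",np.hstack([crop(p,328,378,208,283,8)]))
E
```

```text
[(array([337.2, 224. ]), 23.4, 15, array([0.69, 0.29])), (array([353.6, 266.1]), 24.3, 13, array([2.41, 0.59]))]
```

View pics/c4.png

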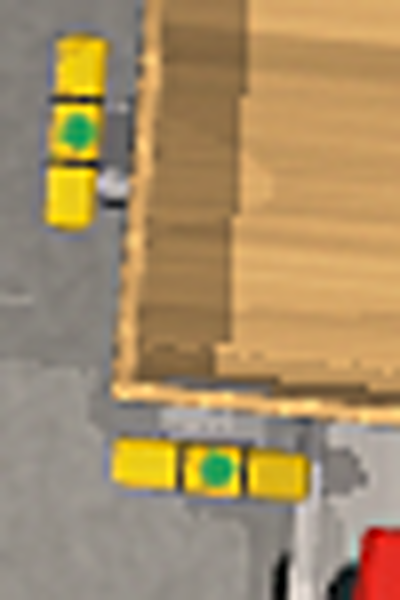

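The side bubble is centred. The front bubble is at crop (217,468) with its marks' midpoint at about (212,470), so it is still 1.3–2 mm right. I'll turn the right knob a bit more and then measure sub-pixel.

Call:
servo_tool --pt "0 0 6 0 0 0 1" --pt "0 0 5 0 0 0 1" --pt "0 0 0 0 0 0 1" --pt "0 0 0 0 0 0 1"

```text
clock: 9.7
eef_pos: [515.5, -249.7, 96.7]
eef_rot: [3.139, -0.002, -0.077]
wrist_force: [4.3, -10.1, -3.2]
finger_gap: 12.0
finger_force: 30.0
```

```bash
cat >> h.py <<'E'
def prof(n=4,pics=None):
    """sub-pixel bubble offset from the marks' middle (mm), along each vial"""
    p=np.mean([im("top").astype(float) for _ in range(n)],0) if pics is None else pics.astype(float)
    res={}
    for name,c0,a in(("side",(337.2,224.3),(0.08,-1.)),("front",(353.7,266.3),(1.,0.08))):
        a=np.array(a)/np.hypot(*a); b=np.array([-a[1],a[0]])
        s=np.arange(-10,10.01,.1); w=np.arange(-1.5,1.51,.25)
        X=(np.array(c0)+s[:,None,None]*a+w[None,:,None]*b).astype(np.float32)
        S=cv2.remap(p.astype(np.float32),X[...,0],X[...,1],cv2.INTER_CUBIC).mean(1)
        B,G,Rr=S.T
        gr=np.clip(G-Rr-10,0,None)        # green bubble
        bubc=(gr*s).sum()/max(gr.sum(),1e-6)
        W=np.arange(-3,3.01,.25)
        X=(np.array(c0)+s[:,None,None]*a+np.r_[-2.4:-1.7:.1,1.8:2.5:.1][None,:,None]*b).astype(np.float32)
        S2=cv2.remap(p.astype(np.float32),X[...,0],X[...,1],cv2.INTER_CUBIC).mean(1)
        v=S2[:,1]; ms=[]
        for lo,hi in((-6,-2.),(2.,6)):
            k=(s>lo)&(s<hi); q=np.clip(np.percentile(v[k],75)*0.85-v[k],0,None); ms.append((q*s[k]).sum()/q.sum())
        res[name]=(round(float((bubc-np.mean(ms))*18/(ms[1]-ms[0])),2),np.round(ms,2).tolist(),round(float(bubc),2))
    return res
E
python3 - <<'E'
from h import *
for f in("top0","t2"): print(prof(pics=cv2.imread(f"pics/{f}.png")))
p=prof(); print(p); print(bub(im("top")))
E
```

```text
{'side': (12.71, [-3.79, 4.2], 5.85), 'front': (5.21, [-3.82, 4.19], 2.5)}
{'side': (-0.17, [-3.59, 4.35], 0.31), 'front': (1.35, [-3.58, 4.48], 1.06)}
{'side': (-0.18, [-3.59, 4.35], 0.31), 'front': (0.32, [-3.58, 4.45], 0.58)}
[(array([337.2, 224. ]), 23.4, 15, array([0.75, 0.29])), (array([353.6, 265.9]), 24.2, 14, array([2.06, 0.81]))]
```

Call:
servo_tool --pt "0 0 3 0 0 0 1" --pt "0 0 0 0 0 0 1" --pt "0 0 0 0 0 0 0.5" --pt "0 0 0 0 0 0 0.5" --pt "0 0 0 0 0 30 0.5" --pt "0 0 0 0 0 35 0.5" --pt "0 0 0 0 0 35 0.5" --pt "0 0 0 0 -30 10 0.0" --pt "0 0 0 0 -30 0 0.0" --pt "0 0 0 0 0 0 0.0"

```text
clock: 11.2
eef_pos: [514.7, -309.3, 206.1]
eef_rot: [-3.141, 0.0, -0.026]
wrist_force: [0.4, 0.2, 0.0]
finger_gap: 73.2
finger_force: 0.0
```

```bash
python3 - <<'E'
from h import *
print(prof()); t=im("top");s=im("scene");cv2.imwrite("pics/t3.png",t);cv2.imwrite("pics/s3.png",s)
cv2.imwrite("pics/c5.png",np.vstack([crop(t,325,455,180,250,6)[:,:780],crop(s,160,320,170,240,4.875)[:250]]))
cap=[]
for n,p in(("top",t),("scene",s)):
    h=cv2.cvtColor(p,cv2.COLOR_BGR2HSV)
    m=cv2.inRange(h,(5,90,90),(20,255,255))
    k,_,st,c=cv2.connectedComponentsWithStats(m)
    print(n,[c[i].round(1).tolist() for i in range(1,k) if 60<st[i][4]<900])
E
```

```text
{'side': (-0.17, [-3.59, 4.35], 0.31), 'front': (0.01, [-3.55, 4.46], 0.46)}
top [[301.3, 138.1], [409.8, 139.7], [195.7, 205.2], [252.0, 210.2], [193.8, 257.8], [255.5, 261.8], [460.7, 267.8]]
scene [[45.8, 43.0], [417.1, 162.3], [364.9, 167.6], [435.1, 190.1], [382.8, 194.6], [508.7, 209.3], [231.6, 248.5], [356.9, 281.8], [239.4, 261.7], [246.7, 283.8]]
```

View pics/c5.png

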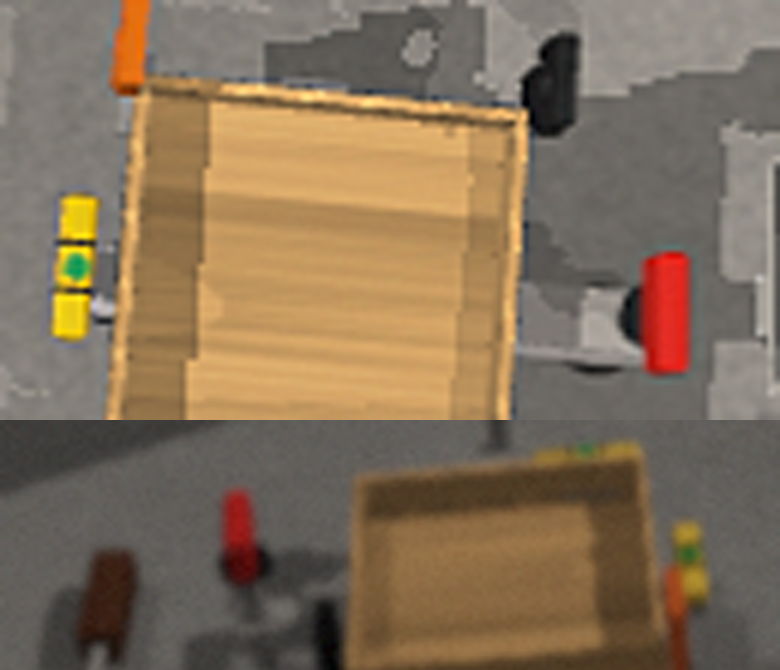

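Both bubbles are centred (offsets -0.17 and 0.01 mm). Now the tray pose, which I'll check by overlaying a model of the tray.

```bash
python3 - <<'E'
from h import *
cs=[(347.9,192.5),(412.6,197.8),(341.6,257.6),(407.8,263.2)]
W=[atz("top",c,82)[:2] for c in cs]; print(np.round(W,1)); c=np.mean(W,0)
d=(W[0]+W[1]-W[2]-W[3])/2; yaw=np.arctan2(d[1],d[0]); e=(W[0]+W[2]-W[1]-W[3])/2; print(c,yaw,np.arctan2(-e[0],e[1]),np.hypot(*d),np.hypot(*e))
t=cv2.imread("pics/t3.png");s=cv2.imread("pics/s3.png")
yw=-.097; Rz=R.from_euler('z',yw).as_matrix(); o=np.array([*c,60])
P=[[x,y,22] for x in(-75,75) for y in(-75,75)]+[[x,y,0] for x in(-70,70) for y in(-70,70)]+[[x,y,z] for y in(-80,80) for x in (71,105) for z in (25,59)]+[[37*i,37*j,0] for i in(-1,1) for j in(-1,1)]
# where the eyelet tops are seen
out=[]
for n,p,x0,x1,y0,y1 in(("top",t,325,435,175,275),("scene",s,195,325,160,260)):
    k=5 if n=="top" else 5
    q=crop(p,x0,x1,y0,y1,k)
    for u in proj(n,np.array(P)@Rz.T+o): cv2.circle(q,tuple(np.int32(((u-[x0,y0]+.5)*k).round())),3,(255,0,255),1)
    out.append(q[:500,:550])
cv2.imwrite("pics/c6.png",cv2.resize(np.hstack(out),(800,int(500*800/1100))) if 0 else np.hstack(out)[:, :1100])
cv2.imwrite("pics/c6.png",out[0]);cv2.imwrite("pics/c7.png",q)
E
```

```text
[[ 609.5  -57.2]
 [ 598.6 -205.6]
 [ 461.5  -42.9]
 [ 450.1 -191.8]]
[ 529.92390211 -124.37276447] -0.09423994450380825 -0.07498083064660599 148.8691235532782 149.08668125910916
```

View pics/c6.png

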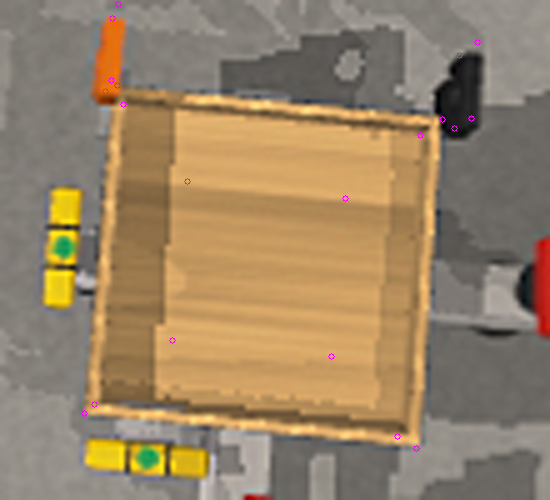

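View pics/c7.png

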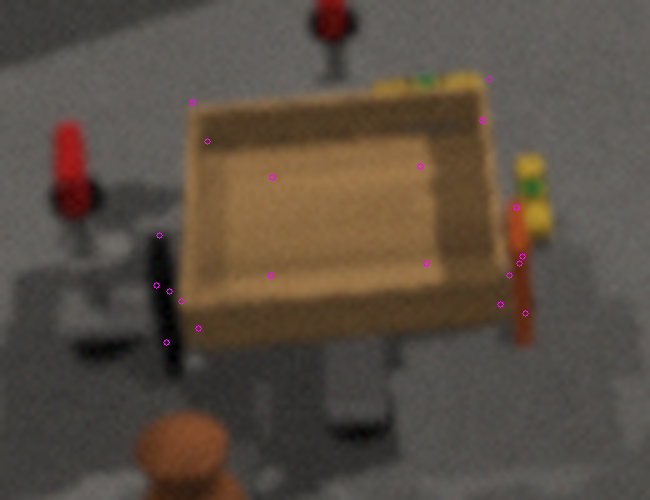

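The model's yaw is slightly too large and the eyelets sit about 6 mm nearer than I drew them. In the top crop the rim corners are (118,90), (438,117), (90,410), (417,443), and in the scene crop (487,82), (190,105), (182,303), (505,265). I'll fit the pose to these.

```bash
python3 - <<'E'
from h import *
from scipy.optimize import least_squares
T=lambda u,x0,y0:[x0+(u[0]+.5)/5-.5,y0+(u[1]+.5)/5-.5]
top=[((75,75,22),(118,90)),((75,-75,22),(438,117)),((-75,75,22),(90,410)),((-75,-75,22),(417,443))]
sc=[((-75,75,22),(487,82)),((-75,-75,22),(190,105)),((75,-75,22),(182,303)),((75,75,22),(505,265))]
def res(v,full=False):
    Rz=R.from_euler('z',v[3]).as_matrix(); r=[]
    for n,L,x0,y0,w in(("top",top,325,175,1),("scene",sc,195,160,1)):
        P=np.array([a for a,_ in L],float)@Rz.T+v[:3]; U=np.array([T(b,x0,y0) for _,b in L])
        r.append((proj(n,P)-U)*w)
    return np.array(r) if full else np.ravel(r)
f=least_squares(res,[530,-124,60,-.08]); print(f.x.round(4)); print(res(f.x,1).round(2))
v=f.x;Rz=R.from_euler('z',v[3]).as_matrix()
# eyelets in tray coordinates
loc=lambda P:(Rz.T@(P-v[:3])).round(1)
print("orange far top edge L,R",loc(atz("top",T((108,18),325,175),v[2]+59)),loc(atz("top",T((125,20),325,175),v[2]+59)))
print("black far top edge",loc(atz("top",T((460,53),325,175),v[2]+59)),loc(atz("top",T((483,54),325,175),v[2]+59)))
print("orange near top scene",loc(atz("scene",T((517,202),195,160),v[2]+59)), "break",loc(atz("scene",T((522,250),195,160),v[2]+59)))
print("black near top scene",loc(atz("scene",T((158,232),195,160),v[2]+59)))
E
```

```text
[ 5.301134e+02 -1.249750e+02  5.993800e+01 -8.500000e-02]
[[[-0.54 -0.85]
  [ 0.6  -0.15]
  [-0.58  0.91]
  [ 0.47  0.49]]

 [[-0.35 -0.71]
  [-0.35 -0.4 ]
  [-0.2  -0.12]
  [ 0.88  1.67]]]
orange far top edge L,R [99. 83. 59.] [98.8 75.4 59. ]
black far top edge [ 98.1 -73.9  59. ] [ 98.7 -84.1  59. ]
orange near top scene [68.8 80.6 59. ] break [101.9  80.   59. ]
black near top scene [ 68.1 -80.5  59. ]
```

Call:
servo_tool --pt "0 0 -3.4 -4 30 0 0" --pt "0 0 0 -6 44 0 0" --pt "0 0 0 -6 44 0 0" --pt "0 0 0 -6 44 0 0" --pt "0 0 0 -6 44 0 0" --pt "0 0 0 -6 44 0 0" --pt "0 0 0 -6 44 0 0" --pt "0 0 0 -6 44 0 0" --pt "0 0 0 -6 44 0 0" --pt "0 0 0 -6 44 0 0" --pt "0 0 0 -6 36 0 0" --pt "0 0 0 0 0 0 0"

```text
clock: 13.0
eef_pos: [450.3, 155.9, 206.5]
eef_rot: [-3.141, -0.0, -0.08]
wrist_force: [-0.1, -0.3, 0.9]
finger_gap: 93.8
finger_force: 0.0
```

```bash
cat >> h.py <<'E'
def blobs(n,p):
    h=cv2.cvtColor(p,cv2.COLOR_BGR2HSV); m=cv2.inRange(h,(5,90,90),(20,255,255))
    k,_,st,c=cv2.connectedComponentsWithStats(m)
    return [c[i] for i in range(1,k) if 30<st[i][4]<400 and abs(st[i][2]-st[i][3])<9]
def pots():
    t=blobs("top",im("top"));s=blobs("scene",im("scene"))
    for a in t:
        for b in s:
            X=tri(b,a); e=np.abs(proj("top",X)-a).max()
            if e<1 and 45<X[2]<150: print(X.round(1),round(float(e),2))
    print("tops@68",[atz("top",a,66.3)[:2].round(0).tolist() for a in t])
    s=manip.read_state();print(s['clock'],s['eef_pos'].round(1),s['eef_rot'].round(3))
E
python3 -c "
from h import *
pots()"
```

```text
[578.9 296.4  66.2] 0.31
[568.4 164.1  66.7] 0.13
tops@68 [[579.0, 296.0], [568.0, 164.0], [452.0, 141.0]]
13.1 [450.9 153.9 206.5] [ 3.142 -0.    -0.082]
```

Call:
servo_tool --pt "0 0 0 -0.5 -1 -30 0" --pt "0 0 0 0 0 -35 0" --pt "0 0 0 0 0 -35 0" --pt "0 0 0 0 0 -35 0" --pt "0 0 0 0 0 -30 0" --pt "0 0 0 0 0 -14 0" --pt "0 0 0 0 0 0 1" --pt "0 0 0 0 0 0 1" --pt "0 0 0 0 0 0 1" --pt "0 0 0 0 0 0 1" --pt "0 0 0 0 0 0 1" --grip_force 15

```text
clock: 14.48
eef_pos: [450.7, 152.9, 27.7]
eef_rot: [-3.141, -0.0, -0.083]
wrist_force: [-0.1, -0.7, 0.3]
finger_gap: 47.3
finger_force: 0.0
```

Call:
servo_tool --pt "0 0 0 0 0 0 1" --pt "0 0 0 0 0 0 1" --pt "0 0 0 0 0 0 1" --pt "0 0 0 0 0 15 1" --pt "0 0 0 0 0 40 1" --pt "0 0 0 0 0 45 1" --pt "0 0 0 0 0 45 1" --pt "0 0 0 3 -20 30 1" --pt "0 0 0 5 -40 0 1" --pt "0 0 0 5 -40 0 1" --pt "0 0 0 5 -40 0 1" --pt "0 0 0 5 -40 0 1" --pt "0 0 0 5 -40 0 1" --pt "0 0 0 5 -40 0 1" --pt "0 0 0 4 -32 0 1" --pt "0 0 0 2.4 -19.6 0 1" --pt "0 0 0 0 0 0 1"

```text
clock: 16.6
eef_pos: [489.9, -159.3, 202.6]
eef_rot: [-3.141, 0.0, -0.085]
wrist_force: [-0.2, -0.4, -2.3]
finger_gap: 43.7
finger_force: 15.0
```

```bash
python3 -c "
from h import *
pots();print(manip.read_state()['finger_gap'])"
```

```text
[578.9 296.8  65.8] 0.33
[568.4 164.4  66.5] 0.25
[457.3 295.9  65.7] 0.38
tops@68 [[579.0, 296.0], [568.0, 164.0], [457.0, 295.0]]
16.7 [ 489.9 -158.1  202.6] [-3.141  0.    -0.083]
43.729189885866276
```

Call:
servo_tool --pt "0 0 0 0 -0.5 -30 1" --pt "0 0 0 0 0 -35 1" --pt "0 0 0 0 0 -30 1" --pt "0 0 0 0 0 -15 1" --pt "0 0 0 0 0 -4 1" --pt "0 0 0 0 0 -1 1" --pt "0 0 0 0 0 0 1" --pt "0 0 0 0 0 0 1"

```text
clock: 17.7
eef_pos: [490.2, -159.4, 88.0]
eef_rot: [3.141, -0.001, -0.083]
wrist_force: [-0.2, 0.9, -2.1]
finger_gap: 43.8
finger_force: 15.0
```

Call:
servo_tool --pt "0 0 0 0 0 -0.6 1" --pt "0 0 0 0 0 0 1" --pt "0 0 0 0 0 0 0.34" --pt "0 0 0 0 0 0 0.34" --pt "0 0 0 0 0 0 0.34" --pt "0 0 0 0 0 20 0.34" --pt "0 0 0 0 0 45 0.34" --pt "0 0 0 0 0 50 0.34" --pt "0 0 0 -2 24.5 0 0" --pt "0 0 0 -3 43 0 0" --pt "0 0 0 -3 43 0 0" --pt "0 0 0 -3 43 0 0" --pt "0 0 0 -3 43 0 0" --pt "0 0 0 -3 43 0 0" --pt "0 0 0 -3 43 0 0" --pt "0 0 0 -3 43 0 0" --pt "0 0 0 -3 43 0 0" --pt "0 0 0 -3 43 0 0" --pt "0 0 0 -4 43 0 0" --pt "0 0 0 0 0 0 0"

```text
clock: 20.2
eef_pos: [456.3, 297.3, 201.4]
eef_rot: [3.141, 0.001, -0.08]
wrist_force: [-0.3, -0.6, -0.4]
finger_gap: 94.0
finger_force: 0.0
```

```bash
python3 -c "
from h import *
pots();print(prof(1))"
```

```text
[578.8 296.2  65.9] 0.16
[568.5 164.2  66.3] 0.16
tops@68 [[579.0, 296.0], [568.0, 164.0]]
20.3 [456.8 295.1 201.6] [ 3.141  0.    -0.083]
{'side': (-0.03, [-3.73, 4.35], 0.3), 'front': (0.01, [-3.55, 4.46], 0.46)}
```

Call:
servo_tool --pt "0 0 0 0.5 0.5 -30 0" --pt "0 0 0 0 0 -40 0" --pt "0 0 0 0 0 -40 0" --pt "0 0 0 0 0 -40 0" --pt "0 0 0 0 0 -20 0" --pt "0 0 0 0 0 -4 0" --pt "0 0 0 0 0 0 1" --pt "0 0 0 0 0 0 1" --pt "0 0 0 0 0 0 1" --pt "0 0 0 0 0 0 1" --pt "0 0 0 0 0 0 1" --pt "0 0 0 0 0 0 1" --pt "0 0 0 0 0 0 1" --pt "0 0 0 0 0 15 1" --pt "0 0 0 0 0 40 1" --pt "0 0 0 0 0 45 1" --pt "0 0 0 0 0 45 1" --pt "0 0 0 0 0 30 1" --pt "0 0 0 0 0 0 1"

```text
clock: 22.72
eef_pos: [458.1, 296.1, 205.5]
eef_rot: [-3.139, -0.004, -0.083]
wrist_force: [-0.9, -0.5, -2.8]
finger_gap: 43.6
finger_force: 15.0
```

```bash
python3 - <<'E'
from h import *
pots()
t=im("top");cv2.imwrite("pics/c8.png",crop(t,170,450,170,300,2.8))
E
```

```text
[578.8 296.3  66. ] 0.2
[568.4 164.1  65.9] 0.08
tops@68 [[579.0, 296.0], [568.0, 164.0], [470.0, 353.0]]
22.825 [457.1 295.5 202.1] [ 3.141e+00  1.000e-03 -8.300e-02]
```

View pics/c8.png

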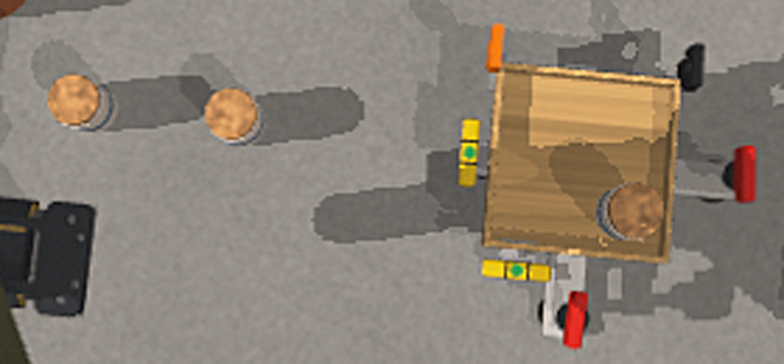

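The crop shows the first pot upright in the near-right slot at (635,212), with the pots at (75,100) and (231,114) unmoved. Now placing A.

Call:
servo_tool --pt "0 0 0 3 -25 0 1" --pt "0 0 0 4 -42 0 1" --pt "0 0 0 4 -42 0 1" --pt "0 0 0 4 -42 0 1" --pt "0 0 0 4 -42 0 1" --pt "0 0 0 5 -42 0 1" --pt "0 0 0 5 -42 0 1" --pt "0 0 0 5 -42 0 1" --pt "0 0 0 3 -36 0 1" --pt "0 0 0 2.3 -26 0 1" --pt "0 0 0 0 0 0 1" --pt "0 0 0 0 0 -30 1" --pt "0 0 0 0 0 -35 1" --pt "0 0 0 0 0 -30 1" --pt "0 0 0 0 0 -14 1" --pt "0 0 0 0 0 -4.5 1" --pt "0 0 0 0 0 -1 1" --pt "0 0 0 0 0 0 1" --pt "0 0 0 0 0 0 1"

```text
clock: 25.25
eef_pos: [497.1, -85.4, 88.9]
eef_rot: [3.141, -0.001, -0.084]
wrist_force: [0.5, 0.1, -1.5]
finger_gap: 43.5
finger_force: 15.0
```

Call:
servo_tool --pt "0 0 0 0 0 -1.2 1" --pt "0 0 0 0 0 0 1" --pt "0 0 0 0 0 0 0.34" --pt "0 0 0 0 0 0 0.34" --pt "0 0 0 0 0 0 0.34" --pt "0 0 0 0 0 20 0.34" --pt "0 0 0 0 0 45 0.34" --pt "0 0 0 0 0 50 0.34" --pt "0 0 0 7 25 0 0" --pt "0 0 0 13 45 0 0" --pt "0 0 0 13 45 0 0" --pt "0 0 0 13 45 0 0" --pt "0 0 0 13 45 0 0" --pt "0 0 0 13 44 0 0" --pt "0 0 0 0 0 0 0" --pt "0 0 0 0 0 0 0"

```text
clock: 27.25
eef_pos: [568.6, 163.3, 201.9]
eef_rot: [3.141, 0.0, -0.083]
wrist_force: [0.9, -0.6, 0.0]
finger_gap: 94.1
finger_force: 0.0
```

```bash
python3 -c "
from h import *
pots();print(prof(1))"
```

```text
tops@68 []
27.35 [568.7 162.7 202.2] [ 3.141 -0.    -0.084]
{'side': (-0.13, [-3.59, 4.35], 0.32), 'front': (0.03, [-3.55, 4.46], 0.47)}
```

Call:
servo_tool --pt "0 0 0 -0.3 1.2 -30 0" --pt "0 0 0 0 0 -40 0" --pt "0 0 0 0 0 -40 0" --pt "0 0 0 0 0 -40 0" --pt "0 0 0 0 0 -20 0" --pt "0 0 0 0 0 -4.5 0" --pt "0 0 0 0 0 0 1" --pt "0 0 0 0 0 0 1" --pt "0 0 0 0 0 0 1" --pt "0 0 0 0 0 0 1" --pt "0 0 0 0 0 0 1" --pt "0 0 0 0 0 0 1" --pt "0 0 0 0 0 0 1" --pt "0 0 0 0 0 15 1" --pt "0 0 0 0 0 40 1" --pt "0 0 0 0 0 45 1" --pt "0 0 0 0 0 45 1" --pt "0 0 0 0 0 30 1" --pt "0 0 0 0 0 0 1" --pt "0 0 0 0 0 0 1"

```text
clock: 29.9
eef_pos: [567.9, 164.8, 201.5]
eef_rot: [3.141, 0.002, -0.083]
wrist_force: [-0.3, -0.6, -1.5]
finger_gap: 43.9
finger_force: 15.0
```

```bash
python3 -c "
from h import *
pots();print(blobs('scene',im('scene')))"
```

```text
tops@68 [[565.0, 293.0]]
30.0 [567.9 164.8 201.1] [ 3.141e+00  2.000e-03 -8.300e-02]
[array([158.79831933,  22.06722689]), array([ 4.28205128, 86.79487179]), array([388.51515152, 130.93939394]), array([245.27848101, 174.        ]), array([434.74842767, 190.16352201]), array([231.63803681, 248.49079755]), array([239.27027027, 261.59459459])]
```

Call:
servo_tool --pt "0 0 0 0 -25 0 1" --pt "0 0 0 0 -42 0 1" --pt "0 0 0 -1 -42 0 1" --pt "0 0 0 -1 -42 0 1" --pt "0 0 0 -1 -42 0 1" --pt "0 0 0 -1 -42 0 1" --pt "0 0 0 0 -42 0 1" --pt "0 0 0 0 -36 0 1" --pt "0 0 0 0 -16.5 0 1" --pt "0 0 0 0 0 0 1" --pt "0 0 0 0 0 -30 1" --pt "0 0 0 0 0 -35 1" --pt "0 0 0 0 0 -30 1" --pt "0 0 0 0 0 -13 1" --pt "0 0 0 0 0 -4 1" --pt "0 0 0 0 0 0 1" --pt "0 0 0 0 0 0 1"

```text
clock: 32.17
eef_pos: [565.0, -164.7, 91.7]
eef_rot: [3.141, -0.002, -0.083]
wrist_force: [0.3, -0.2, -1.3]
finger_gap: 43.7
finger_force: 15.0
```

Call:
servo_tool --pt "0 0 0 0 0 -3 1" --pt "0 0 0 0 0 0 1" --pt "0 0 0 0 0 0 1"

```text
clock: 32.55
eef_pos: [564.5, -164.6, 87.7]
eef_rot: [-3.142, -0.0, -0.083]
wrist_force: [-0.5, -0.2, -1.8]
finger_gap: 43.6
finger_force: 15.0
```

Call:
servo_tool --pt "0 0 0 0 0 -0.3 1" --pt "0 0 0 0 0 0 0.34" --pt "0 0 0 0 0 0 0.34" --pt "0 0 0 0 0 0 0.34" --pt "0 0 0 0 0 20 0.34" --pt "0 0 0 0 0 45 0.34" --pt "0 0 0 0 0 49 0.34" --pt "0 0 0 1 25 0 0" --pt "0 0 0 2 45 0 0" --pt "0 0 0 2 45 0 0" --pt "0 0 0 1 45 0 0" --pt "0 0 0 0 0 0 0"

```text
clock: 34.05
eef_pos: [570.4, -2.2, 201.4]
eef_rot: [-3.141, -0.0, -0.08]
wrist_force: [0.8, -0.2, 0.3]
finger_gap: 94.4
finger_force: 0.0
```

```bash
python3 -c "
from h import *
pots()"
```

```text
[579.  296.7  65.9] 0.35
tops@68 [[696.0, 87.0], [579.0, 296.0], [549.0, -61.0]]
34.15 [570.5  -4.7 201.3] [ 3.141 -0.    -0.083]
```

Call:
servo_tool --pt "0 0 0 1.4 25 0 0" --pt "0 0 0 1.5 45 0 0" --pt "0 0 0 1.5 45 0 0" --pt "0 0 0 1 45 0 0" --pt "0 0 0 1 45 0 0" --pt "0 0 0 1 45 0 0" --pt "0 0 0 1 35 0 0" --pt "0 0 0 0 16 0 0" --pt "0 0 0 0 0 0 0" --pt "0 0 0 0 0 0 0"

```text
clock: 35.4
eef_pos: [579.3, 294.9, 201.4]
eef_rot: [3.141, -0.0, -0.085]
wrist_force: [0.8, -0.1, -0.6]
finger_gap: 94.2
finger_force: 0.0
```

Call:
servo_tool --pt "0 0 0 -0.3 1.2 -30 0" --pt "0 0 0 0 0 -40 0" --pt "0 0 0 0 0 -40 0" --pt "0 0 0 0 0 -40 0" --pt "0 0 0 0 0 -20 0" --pt "0 0 0 0 0 -4 0" --pt "0 0 0 0 0 0 1" --pt "0 0 0 0 0 0 1" --pt "0 0 0 0 0 0 1" --pt "0 0 0 0 0 0 1" --pt "0 0 0 0 0 0 1" --pt "0 0 0 0 0 0 1" --pt "0 0 0 0 0 0 1" --pt "0 0 0 0 0 15 1" --pt "0 0 0 0 0 40 1" --pt "0 0 0 0 0 45 1" --pt "0 0 0 0 0 45 1" --pt "0 0 0 0 0 29 1" --pt "0 0 0 0 0 0 1" --pt "0 0 0 0 0 0 1"

```text
clock: 37.9
eef_pos: [578.1, 297.4, 199.9]
eef_rot: [3.141, 0.002, -0.083]
wrist_force: [-0.3, -0.1, -1.5]
finger_gap: 44.0
finger_force: 15.0
```

```bash
python3 - <<'E'
from h import *
pots()
t=im("top");cv2.imwrite("pics/c9.png",crop(t,325,485,160,290,5)[:600])
E
```

```text
tops@68 [[416.0, -309.0]]
38.0 [578.1 297.4 199.6] [ 3.14e+00  2.00e-03 -8.30e-02]
```

View pics/c9.png

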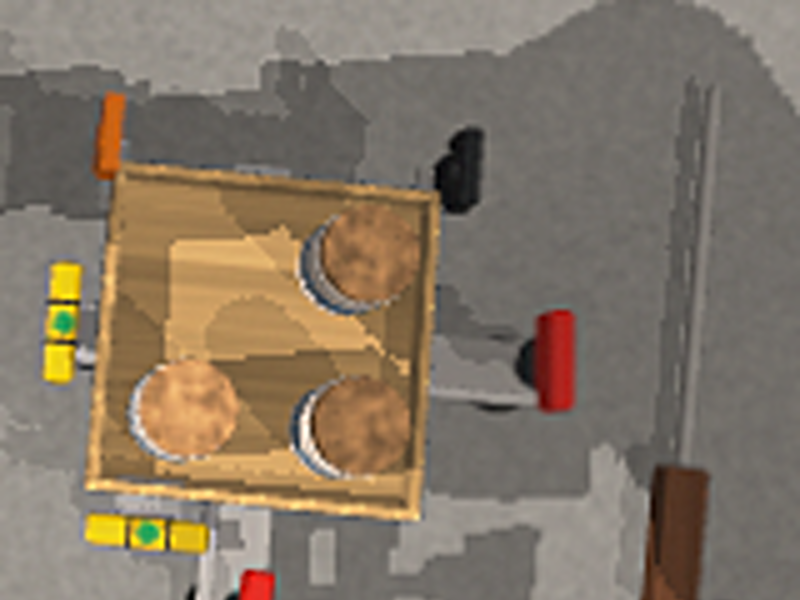

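The crop shows three pots upright in the near-left, near-right and far-right slots, the bubbles centred, and the bar undisturbed. Now placing C.

Call:
servo_tool --pt "0 0 0 0 -25 0 1" --pt "0 0 0 -1 -42 0 1" --pt "0 0 0 -1 -42 0 1" --pt "0 0 0 -1 -42 0 1" --pt "0 0 0 -1 -42 0 1" --pt "0 0 0 -1 -42 0 1" --pt "0 0 0 -1 -42 0 1" --pt "0 0 0 -1 -42 0 1" --pt "0 0 0 -1 -40 0 1" --pt "0 0 0 0 -30 0 1" --pt "0 0 0 0 0 0 1" --pt "0 0 0 0 0 -30 1" --pt "0 0 0 0 0 -35 1" --pt "0 0 0 0 0 -30 1" --pt "0 0 0 0 0 -12 1" --pt "0 0 0 0 0 -3 1" --pt "0 0 0 0 0 0 1" --pt "0 0 0 0 0 0 1"

```text
clock: 40.3
eef_pos: [571.1, -91.4, 92.4]
eef_rot: [3.141, -0.002, -0.083]
wrist_force: [1.0, 0.0, -1.6]
finger_gap: 43.7
finger_force: 15.0
```

Call:
servo_tool --pt "0 0 0 -0.5 0 -3 1" --pt "0 0 0 0 0 -0.8 1" --pt "0 0 0 0 0 0 1" --pt "0 0 0 0 0 0 1"

```text
clock: 40.8
eef_pos: [570.1, -91.4, 87.6]
eef_rot: [-3.142, 0.0, -0.083]
wrist_force: [0.2, -0.2, -1.6]
finger_gap: 44.0
finger_force: 15.0
```

Call:
servo_tool --pt "0 0 0 0 0 -0.2 1" --pt "0 0 0 0 0 0 0.34" --pt "0 0 0 0 0 0 0.34" --pt "0 0 0 0 0 0 0.34" --pt "0 0 0 0 0 20 0.34" --pt "0 0 0 0 0 45 0.34" --pt "0 0 0 0 0 50 0.34" --pt "0 0 0 -15 30 0 0.34" --pt "0 0 0 -20 45 0 0.34" --pt "0 0 0 -20 45 0 0.34" --pt "0 0 0 -20 45 0 0.34" --pt "0 0 0 0 0 0 0.34"

```text
clock: 42.3
eef_pos: [494.2, 75.8, 202.8]
eef_rot: [-3.141, -0.001, -0.08]
wrist_force: [-0.1, -0.3, 0.6]
finger_gap: 62.3
finger_force: 0.0
```

```bash
python3 - <<'E'
from h import *
print(manip.read_state()['eef_pos'],prof(2))
t=im("top");s=im("scene");cv2.imwrite("pics/t10.png",t);cv2.imwrite("pics/s10.png",s)
a=crop(t,325,495,170,290,4.7);b=crop(s,150,320,145,265,4.7)
cv2.imwrite("pics/ct10.png",crop(t,330,490,170,290,5));cv2.imwrite("pics/cs10.png",crop(s,155,315,145,265,5))
E
```

```text
[494.2044109   75.75670827 202.75180052] {'side': (-0.12, [-3.59, 4.35], 0.33), 'front': (0.02, [-3.55, 4.46], 0.46)}
```

View pics/ct10.png

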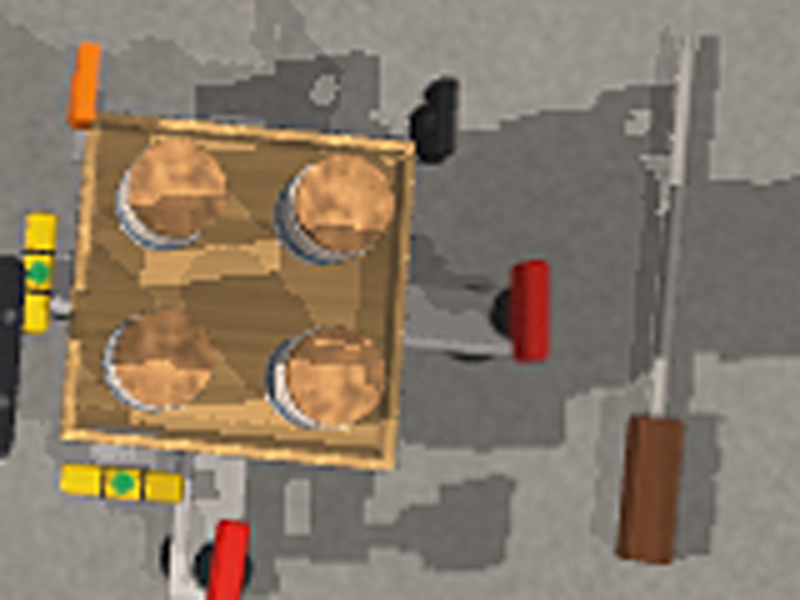

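View pics/cs10.png

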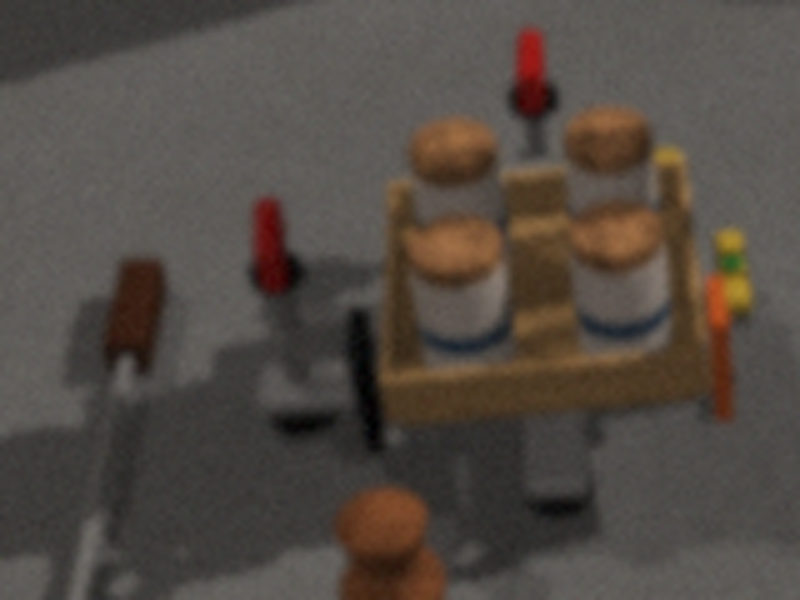

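Both crops show all four pots upright in the tray. The bar handle has its rod end at (657,418) and its butt at (643,560), and the rod tip is at (688,37) in the top crop. In the scene crop the handle's rod end is at about (130,360).

```bash
python3 - <<'E'
from h import *
c=lambda u,x0,y0:(x0+(u[0]+.5)/5-.5,y0+(u[1]+.5)/5-.5)
w=lambda u,z:atz("top",c(u,330,170),z)[:2]
a=(w((630,417),22)+w((683,419),22))/2; b=(w((617,557),22)+w((670,563),22))/2
r0=w((659,414),11);r1=w((688,37),11)
print("top-based: handle rod end",a,"butt",b,np.linalg.norm(a-b),np.arctan2(*(a-b)[::-1]),"width",np.linalg.norm(w((630,417),22)-w((683,419),22)))
print("rod",r0,r1,np.linalg.norm(r1-r0),np.arctan2(*(r1-r0)[::-1]))
# scene: rod leaves handle
print("collar tri",tri(c((125,362),155,145),c((659,417),330,170)))
# dark handle centroid both views (top faces)
for n,x0,x1,y0,y1 in(("top",448,475,245,290),("scene",170,195,190,225)):
    p=cv2.imread(f"pics/{'t' if n=='top' else 's'}10.png");h=cv2.cvtColor(p,cv2.COLOR_BGR2HSV)
    m=np.zeros(p.shape[:2],np.uint8);m[y0:y1,x0:x1]=cv2.inRange(h,(0,110,20),(18,255,255))[y0:y1,x0:x1]
    q=np.argwhere(m)[:,::-1];print(n,len(q),q.mean(0)); 
    if n=="top":u=q.mean(0)
    else:print("handle tri",tri(q.mean(0),u))
E
```

```text
top-based: handle rod end [ 473.93396407 -333.12334845] butt [ 406.65276722 -324.81504617] 67.79223654556989 -0.12286425027330004 width 25.78852796976569
rod [ 476.03878513 -338.05280754] [ 662.07639985 -359.39585963] 187.2578969373707 -0.11422500678064874
collar tri [ 474.67280351 -338.52481331    8.10180946]
top 308 [459.52922078 267.49675325]
scene 152 [181.61184211 206.78289474]
handle tri [ 439.73601377 -332.54809229   11.64328972]
```

Call:
servo_tool --pt "0 0 6 -1 -12 0 0.34" --pt "0 0 9.5 -2.2 -22 0 0.34" --pt "0 0 9.5 -2.2 -22 0 0.34" --pt "0 0 9.5 -2.2 -22 0 0.34" --pt "0 0 9.5 -2.2 -22 0 0.34" --pt "0 0 9.5 -2.2 -22 0 0.34" --pt "0 0 9.5 -2.2 -22 0 0.34" --pt "0 0 9.5 -2.2 -22 0 0.34" --pt "0 0 9.5 -2.2 -22 0 0.34" --pt "0 0 9.5 -2.2 -22 0 0.34" --pt "0 0 9.5 -2.2 -22 0 0.34" --pt "0 0 9.5 -2.2 -22 0 0.34" --pt "0 0 9.5 -2.2 -22 0 0.34" --pt "0 0 9.5 -2.2 -22 0 0.34" --pt "0 0 9.5 -2.2 -22 0 0.34" --pt "0 0 9.5 -2.2 -22 0 0.34" --pt "0 0 9.5 -2.2 -22 0 0.34" --pt "0 0 9.5 -2.2 -22 0 0.34" --pt "0 0 9.5 -2.2 -22 0 0.34" --pt "0 0 0 0 0 0 0.34"

```text
clock: 45.0
eef_pos: [453.7, -336.2, 201.8]
eef_rot: [3.141, -0.001, 3.003]
wrist_force: [0.2, 0.3, -0.1]
finger_gap: 62.0
finger_force: 0.0
```

```bash
python3 -c "
from h import *
manip.camera('top');s=manip.read_state();print(s['eef_pos'],s['eef_rot'],s['joints'])"
```

```text
[ 453.93086453 -335.23505073  201.89259822] [ 3.14118161e+00 -5.76010259e-04  3.00088276e+00] [-7.01035285e-01  3.34996779e-01  1.48332108e+00  4.33770333e-05
  1.32398118e+00 -2.13113221e+00]
```

Call:
servo_tool --pt "0 0 1.3 -0.8 0.7 -35 0.34" --pt "0 0 0 0 0 -45 0.34" --pt "0 0 0 0 0 -45 0.34" --pt "0 0 0 0 0 -40 0.34" --pt "0 0 0 0 0 -25 0.34" --pt "0 0 0 0 0 -8.5 0.34" --pt "0 0 0 0 0 0 0.34" --pt "0 0 0 0 0 0 0.34" --grip_force 30

```text
clock: 46.05
eef_pos: [454.2, -334.0, 5.1]
eef_rot: [-3.141, 0.002, 3.028]
wrist_force: [1.2, 0.0, 0.7]
finger_gap: 61.9
finger_force: 0.0
```

Call:
servo_tool --pt "0 0 0 0 0 -1.3 0.34" --pt "0 0 0 0 0 0 0.34" --pt "0 0 0 0 0 0 1" --pt "0 0 0 0 0 0 1" --pt "0 0 0 0 0 0 1" --pt "0 0 0 0 0 0 1" --pt "0 0 0 0 0 0 1" --pt "0 0 0 0 0 0 1"

```text
clock: 47.05
eef_pos: [453.7, -333.7, 2.6]
eef_rot: [-3.142, 0.0, 3.028]
wrist_force: [-0.1, -0.2, 0.0]
finger_gap: 21.8
finger_force: 30.0
```

Call:
servo_tool --pt "0 0 0 0 0 15 1" --pt "0 0 0 0 0 35 1" --pt "0 0 0 0 0 45 1" --pt "0 0 0 0 0 45 1" --pt "0 0 0 0 0 45 1" --pt "0 0 0 0 0 35 1" --pt "0 0 -6 0 0 0 1" --pt "0 0 -9 0 0 0 1" --pt "0 0 -9 0 0 0 1" --pt "0 0 -9 0 0 0 1" --pt "0 0 -9 0 0 0 1" --pt "0 0 -9 0 0 0 1" --pt "0 0 -9 0 0 0 1" --pt "0 0 -9 0 0 0 1" --pt "0 0 -9 0 0 0 1" --pt "0 0 -7 0 0 0 1" --pt "0 0 -3.3 0 0 0 1" --pt "0 0 0 0 0 0 1"

```text
clock: 49.3
eef_pos: [453.6, -333.6, 223.4]
eef_rot: [3.141, 0.0, 1.488]
wrist_force: [0.5, 0.6, -1.2]
finger_gap: 21.7
finger_force: 30.0
```

Call:
servo_tool --pt "0 0 0 8 22 0 1" --pt "0 0 0 14 40 0 1" --pt "0 0 0 14 40 0 1" --pt "0 0 0 14 40 0 1" --pt "0 0 0 14 40 0 1" --pt "0 0 0 14 40 0 1" --pt "0 0 0 14 40 0 1" --pt "0 0 0 14 40 0 1" --pt "0 0 0 14 40 0 1" --pt "0 0 0 14 40 0 1" --pt "0 0 0 14 40 0 1" --pt "0 0 0 14 40 0 1" --pt "0 0 0 14 36 0 1" --pt "0 0 0 10 24 0 1" --pt "0 0 0 0 0 0 1" --pt "0 0 0 0 0 0 1"

```text
clock: 51.3
eef_pos: [639.5, 187.6, 222.8]
eef_rot: [3.142, 0.0, 1.488]
wrist_force: [0.2, -0.3, -0.5]
finger_gap: 21.5
finger_force: 30.0
```

```bash
python3 -c "
from h import *
manip.camera('top');s=manip.read_state();print(s['clock'],s['eef_pos'],s['eef_rot'],s['finger_gap'],s['joints'],s['wrist_force'])"
```

```text
51.35 [639.5200501  187.43867213 222.88020229] [3.14145892e+00 1.11239494e-04 1.48727323e+00] 21.800331825370257 [ 2.30219929e-01  5.58069488e-01  1.11761067e+00 -1.47895543e-04
  1.46581963e+00  3.13758512e-01] [-0.8889128   0.09375574 -1.05955528]
```

Call:
servo_tool --pt "0 0 0 0 0 -25 1" --pt "0 0 0 0 0 -40 1" --pt "0 0 0 0 0 -40 1" --pt "0 0 0 0 0 -20 1" --pt "0 0 0 0 0 -4.4 1" --pt "0 0 0 0 0 0 1" --pt "0 0 0 0 0 0 1"

```text
clock: 52.22
eef_pos: [640.3, 188.4, 94.7]
eef_rot: [3.139, -0.001, 1.487]
wrist_force: [0.9, 0.2, -1.3]
finger_gap: 21.5
finger_force: 30.0
```

```bash
cat > rod.py <<'E'
from h import *
manip.camera('top'); s=manip.read_state(); p=s['eef_pos']; y=s['eef_rot'][2]
print(s['clock'],p.round(2),round(y,4),s['wrist_force'].round(1))
d=-np.array([np.cos(y),np.sin(y),0]); g=p+[0,0,8.4]     # bar axis from TCP
# ignore noise in reading: only prediction
for n in("top","scene"):
    q=np.mean([im(n).astype(float) for _ in range(3)],0); cv2.imwrite(f"pics/rod_{n}_{s['clock']:.0f}.png",q)
    for L in(60,110,150,190,200,208):
        u,u2=proj(n,[g+d*L,g+d*(L+1)]); a=(u2-u)/np.linalg.norm(u2-u); b=np.array([-a[1],a[0]])
        w=np.arange(-7,7.01,.25); k=np.arange(-2,2.01,.5) if L<200 else np.array([0.])
        X=(u+w[:,None,None]*b+k[None,:,None]*a).astype(np.float32)
        v=cv2.remap(q.astype(np.float32),X[...,0],X[...,1],cv2.INTER_CUBIC).mean((1,2))
        print(n,L,u.round(1),b.round(2),v[::2].round(0).astype(int).tolist())
E
python3 rod.py
```

```text
52.275 [640.18 188.42  94.46] 1.4874 [ 0.6  0.1 -1.4]
top 60 [266.1 179.1] [-0.09  1.  ] [154, 154, 153, 153, 154, 155, 156, 156, 157, 162, 158, 138, 117, 111, 116, 127, 127, 109, 104, 128, 153, 157, 154, 156, 157, 157, 156, 154, 151]
top 110 [288.1 181.1] [-0.09  1.  ] [105, 108, 110, 110, 110, 109, 109, 110, 111, 113, 111, 103, 99, 106, 120, 133, 133, 114, 103, 119, 142, 154, 157, 157, 155, 153, 152, 151, 151]
top 150 [305.8 182.7] [-0.09  1.  ] [109, 107, 106, 106, 106, 107, 108, 108, 107, 108, 108, 105, 100, 103, 116, 127, 131, 124, 111, 102, 104, 102, 95, 108, 138, 158, 156, 152, 151]
top 190 [323.6 184.3] [-0.09  1.  ] [129, 131, 139, 144, 125, 98, 86, 91, 92, 93, 91, 88, 93, 103, 119, 131, 129, 117, 114, 120, 130, 141, 147, 146, 147, 149, 149, 148, 145]
top 200 [328.  184.7] [-0.09  1.  ] [128, 134, 142, 129, 101, 85, 90, 91, 89, 87, 87, 86, 84, 91, 100, 134, 176, 190, 168, 142, 128, 122, 128, 132, 130, 130, 131, 131, 128]
top 208 [331.5 185.1] [-0.09  1.  ] [82, 82, 87, 87, 88, 88, 89, 91, 93, 94, 93, 89, 86, 81, 99, 151, 182, 157, 126, 124, 130, 132, 134, 135, 134, 132, 131,
[... 446 characters left out ...]
 70, 73, 77, 82, 87, 92, 96, 98, 100, 101, 102, 101, 101, 101, 100, 100]
scene 190 [321.3 207.6] [-0.09 -1.  ] [102, 102, 102, 102, 102, 102, 102, 100, 95, 89, 81, 75, 70, 69, 72, 77, 83, 88, 94, 97, 100, 101, 102, 102, 103, 103, 103, 102, 101]
scene 200 [316.9 208. ] [-0.09 -1.  ] [100, 100, 101, 102, 103, 102, 100, 98, 95, 89, 82, 74, 70, 69, 73, 77, 84, 90, 95, 99, 100, 101, 101, 102, 103, 103, 102, 101, 101]
scene 208 [313.4 208.3] [-0.09 -1.  ] [94, 95, 97, 97, 96, 96, 97, 96, 92, 87, 83, 79, 77, 79, 83, 90, 95, 100, 101, 101, 101, 101, 102, 104, 105, 105, 104, 102, 101][ WARN:0@2.558] global loadsave.cpp:1063 imwrite_ Unsupported depth image for selected encoder is fallbacked to CV_8U.
```

```bash
cat > fit.py <<'E'
from h import *
from scipy.optimize import least_squares
I_={"top":cv2.imread("pics/t3.png").astype(np.float32),"scene":cv2.imread("pics/s3.png").astype(np.float32)}
S=np.linspace(-55,55,23)
E=[("top",[(75,s,22) for s in S],(1,0,0)),("top",[(s,-75,22) for s in S],(0,-1,0)),
   ("scene",[(-75,s,22) for s in S if s<0],(-1,0,0)),("scene",[(s,75,22) for s in S if s<30],(0,1,0)),("scene",[(s,-75,22) for s in S],(0,-1,0))]
def meas(v):
    Rz=R.from_euler('z',v[3]).as_matrix(); out=[]
    for n,P,d in E:
        P=np.array(P,float)@Rz.T+v[:3]; D=Rz@np.array(d,float)
        u=proj(n,P);u2=proj(n,P+D); q=I_[n][...,2]-I_[n][...,0]
        # image normal to the edge
        t=np.gradient(u,axis=0);t/=np.linalg.norm(t,axis=1)[:,None];b=np.c_[-t[:,1],t[:,0]]; b*=np.sign(((u2-u)*b).sum(1))[:,None]
        w=np.arange(-5,5.01,.1); X=(u[:,None]+w[None,:,None]*b[:,None]).astype(np.float32)
        V=cv2.remap(q,X[...,0],X[...,1],cv2.INTER_LINEAR)
        r=[]
        for x in V:
            hi=np.percentile(x[:45],70);lo=np.percentile(x[-15:],50);k=np.where(x>(hi+lo)/2)[0]
            r.append(w[k[-1]] if len(k) and hi-lo>15 else np.nan)
        out.append(np.array(r))
    return out
v=np.array([530.1,-125,60,-.085])
def signed(v,v0,m0): # predicted shift of edges for v relative to v0
    r=[]
    for (n,P,d),m in zip(E,m0):
        pts=[]
        for x in(v0,v):
            Rz=R.from_euler('z',x[3]).as_matrix();pts.append(proj(n,np.array(P,float)@Rz.T+x[:3]))
        Rz=R.from_euler('z',v0[3]).as_matrix();u2=proj(n,(np.array(P,float)+d)@Rz.T+v0[:3]);u=pts[0]
        t=np.gradient(u,axis=0);t/=np.linalg.norm(t,axis=1)[:,None];b=np.c_[-t[:,1],t[:,0]];b*=np.sign(((u2-u)*b).sum(1))[:,None]
        k=np.isfinite(m); r.append((((pts[1]-u)*b).sum(1)-m)[k])
    return np.concatenate(r)
for it in range(4):
    m=meas(v); f=least_squares(signed,v,args=(v,m),loss="soft_l1",f_scale=.3,x_scale=[1,1,1,.01]); v=f.x
print(v.round(3)); print([ (np.nanmedian(x).round(2),int(np.isfinite(x).sum())) for x in meas(v)])
Rz=R.from_euler('z',v[3]).as_matrix()
for q in((83,80,42),(83,-80,42)): print((Rz@np.array(q)+v[:3]).round(2))
E
python3 fit.py
```

```text
[ 5.29934e+02 -1.25260e+02  5.93040e+01 -8.80000e-02]
[(np.float64(-0.0), 23), (np.float64(-0.1), 23), (np.float64(-0.0), 11), (np.float64(0.2), 11), (np.float64(0.3), 23)]
[619.67 -52.9  101.3 ]
[ 605.55 -212.27  101.3 ]
```

```bash
python3 - <<'E'
from h import *
v=np.array([529.93,-125.26,59.3,-.088]);Rz=R.from_euler('z',v[3]).as_matrix()
loc=lambda P:(Rz.T@(P-v[:3]))
for f in("t3","t10"):
    p=cv2.imread(f"pics/{f}.png").astype(np.float32); o=p[...,2]-p[...,0]   # R-B strong for orange
    base=v[:3]+Rz@np.array([83,80,59.]); 
    u,u2=proj("top",[base,base+Rz@np.array([10,0,0])]); a=(u2-u)/np.linalg.norm(u2-u)
    for off in(-1,0,1):
        b=np.array([-a[1],a[0]]); w=np.arange(-16,16,.1); X=(u+off*b+w[:,None]*a).astype(np.float32)[None]
        V=cv2.remap(o,X[...,0],X[...,1],cv2.INTER_LINEAR)[0]; k=np.where(V>V.max()*.5)[0]
        # restrict to run round centre
        c=np.argmin(abs(w)); lo=c
        while V[lo]>V[c]*.5: lo-=1
        hi=c
        while V[hi]>V[c]*.5: hi+=1
        far=u+off*b+w[hi]*a; near=u+off*b+w[lo]*a
        print(f,off,"far@59",loc(atz("top",far,v[2]+59)).round(1),"near@59",loc(atz("top",near,v[2]+59)).round(1),"near@25",loc(atz("top",near,v[2]+25)).round(1))
s=cv2.imread("pics/s3.png").astype(np.float32);o=s[...,2]-s[...,0]
base=v[:3]+Rz@np.array([83,80,59.]);u,u2=proj("scene",[base,base+Rz@np.array([10,0,0])]);a=(u2-u)/np.linalg.norm(u2-u)
w=np.arange(-20,20,1.);X=(u+w[:,None]*a).astype(np.float32)[None];print(u,cv2.remap(o,X[...,0],X[...,1],cv2.INTER_LINEAR)[0].round())
g=cv2.remap(s[...,2].copy(),X[...,0],X[...,1],cv2.INTER_LINEAR)[0];print(g.round())
for ww in(-9,-8,-7,-6): print(ww,loc(atz("scene",u+ww*a,v[2]+59)).round(1))
E
```

```text
t3 -1 far@59 [99.9 82.2 59. ] near@59 [60.8 82.2 59. ] near@25 [66.  80.3 25. ]
t3 0 far@59 [99.4 80.  59. ] near@59 [61.1 80.  59. ] near@25 [66.3 78.  25. ]
t3 1 far@59 [99.4 77.8 59. ] near@59 [63.6 77.8 59. ] near@25 [68.8 75.8 25. ]
t10 -1 far@59 [99.9 82.2 59. ] near@59 [60.8 82.2 59. ] near@25 [66.  80.3 25. ]
t10 0 far@59 [99.4 80.  59. ] near@59 [61.1 80.  59. ] near@25 [66.3 78.  25. ]
t10 1 far@59 [99.4 77.8 59. ] near@59 [62.9 77.8 59. ] near@25 [68.1 75.8 25. ]
[298.04999251 204.33275709] [  6.   6.   5.   5.   6.   7.  10.  16.  23.  26.  23.  19.  16.  20.
  35.  65.  98. 119. 126. 129. 129. 127. 126. 124. 118. 105.  89.  78.
  72.  71.  67.  65.  64.  64.  63.  62.  61.  60.  57.  55.]
[ 96.  97.  98.  98.  99.  98. 100. 102. 105. 105. 101.  99.  98.  98.
 106. 122. 140. 153. 157. 157. 157. 157. 155. 152. 145. 131. 110.  99.
  93.  92.  94.  92.  92.  91.  89.  87.  88.  88.  87.  88.]
-9 [51.3 80.  59. ]
-8 [54.9 80.  59. ]
-7 [58.5 80.  59. ]
-6 [62. 80. 59.]
```

Call:
servo_tool --pt "0 0 -0.3 2.2 0 0.7 1" --pt "0 0 0 0 0 0 1" --pt "0 0 0 0 0 0 1" --pt "0 0 0 -0.9 -10 0 1" --pt "0 0 0 -0.9 -10 0 1" --pt "0 0 0 0 0 0 1" --pt "0 0 0 -0.35 -4 0 1" --pt "0 0 0 -0.35 -4 0 1" --pt "0 0 0 -0.35 -4 0 1" --pt "0 0 0 0 0 0 1"

```text
clock: 53.82
eef_pos: [639.0, 156.0, 93.8]
eef_rot: [-3.142, 0.0, 1.482]
wrist_force: [0.3, 0.1, -1.4]
finger_gap: 21.7
finger_force: 30.0
```

```bash
python3 rod.py 2>/dev/null | grep -v "top 2"; python3 -c "
from h import *
print(prof(1))"
```

```text
53.875 [639.03 156.19  93.86] 1.482 [-0.9 -0.3 -1.1]
top 60 [280.4 179.9] [-0.1  1. ] [151, 153, 155, 156, 155, 154, 152, 150, 150, 157, 160, 139, 113, 108, 120, 126, 122, 110, 104, 125, 154, 163, 157, 153, 152, 151, 152, 154, 158]
top 110 [302.4 182. ] [-0.1  1. ] [110, 110, 109, 107, 107, 107, 108, 108, 109, 111, 110, 102, 99, 107, 120, 132, 133, 119, 102, 101, 116, 135, 148, 150, 148, 146, 146, 145, 146]
top 150 [320.1 183.7] [-0.1  1. ] [93, 96, 98, 101, 103, 106, 108, 107, 106, 107, 108, 105, 100, 106, 119, 129, 130, 121, 107, 99, 102, 102, 96, 110, 138, 156, 153, 150, 151]
top 190 [337.8 185.5] [-0.1  1. ] [136, 130, 123, 116, 104, 89, 85, 89, 90, 90, 87, 85, 92, 104, 116, 131, 147, 148, 136, 125, 126, 130, 133, 132, 131, 129, 129, 129, 130]
scene 60 [363.9 204.4] [-0.09 -1.  ] [102, 102, 101, 102, 102, 101, 100, 96, 93, 87, 80, 74, 70, 70, 72, 77, 81, 85, 90, 95, 98, 100, 101, 102, 102, 102, 102, 101, 100]
scene 110 [342.2 206.2] [-0.09 -1.  ] [101, 101, 101, 101, 101, 101, 101, 99, 96, 89, 83, 77, 72, 70, 73, 76, 80, 85, 89, 94, 97, 100, 100, 100, 99, 98, 99, 99, 100]
scene 150 [324.8 207.7] [-0.09 -1.  ] [102, 102, 102, 102, 102, 102, 101, 100, 96, 91, 83, 77, 72, 71, 72, 76, 82, 88, 94, 98, 101, 102, 103, 104, 104, 103, 102, 102, 102]
scene 190 [307.2 209.2] [-0.09 -1.  ] [83, 83, 83, 83, 82, 82, 82, 82, 81, 78, 74, 70, 69, 69, 71, 74, 78, 82, 86, 89, 90, 91, 91, 92, 92, 93, 96, 98, 100]
scene 200 [302.8 209.6] [-0.09 -1.  ] [85, 84, 84, 84, 84, 84, 83, 81, 78, 73, 70, 68, 66, 66, 67, 69, 67, 65, 64, 66, 69, 75, 86, 98, 109, 116, 122, 124, 127]
scene 208 [299.2 209.9] [-0.09 -1.  ] [59, 59, 59, 60, 61, 61, 61, 60, 59, 57, 56, 55, 56, 59, 62, 62, 63, 66, 69, 68, 69, 71, 76, 82, 91, 97, 102, 106, 108]
{'side': (-0.13, [-3.6, 4.35], 0.32), 'front': (0.03, [-3.55, 4.46], 0.47)}
```

Call:
servo_tool --pt "0 0 0 -0.2 -5 0 1" --pt "0 0 0 -0.3 -5 0 1" --pt "0 0 0 -0.4 -5 0 1" --pt "0 0 0 -0.4 -5 0 1" --pt "0 0 0 0 0 0 1"

```text
clock: 54.85
eef_pos: [637.8, 135.9, 93.9]
eef_rot: [3.142, 0.0, 1.482]
wrist_force: [0.0, -0.9, -0.3]
finger_gap: 21.8
finger_force: 30.0
```

```bash
python3 - <<'E'
from h import *
t=im("top");s=im("scene")
print(prof(1),manip.read_state()['wrist_force'])
cv2.imwrite("pics/fin.png",np.hstack([crop(t,318,383,165,225,6)[:360],crop(s,270,335,190,250,6)[:360]]))
E
```

```text
{'side': (-0.14, [-3.6, 4.35], 0.31), 'front': (0.02, [-3.55, 4.46], 0.47)} [-0.30945653  0.21174987 -1.45808554]
```

View pics/fin.png

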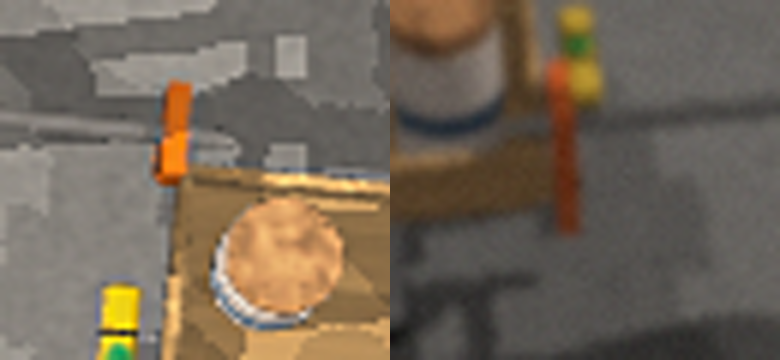

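The picture shows the rod through the orange eyelet, its tip at (235,145) on the tray side, with no contact force. I'll advance towards the black eyelet.

Call:
servo_tool --pt "0 0 0 -0.6 -7 0 1" --pt "0 0 0 -1 -12 0 1" --pt "0 0 0 -1.1 -12 0 1" --pt "0 0 0 -1.1 -12 0 1" --pt "0 0 0 -1.1 -12 0 1" --pt "0 0 0 -1 -12 0 1" --pt "0 0 0 -1.1 -12 0 1" --pt "0 0 0 -1.1 -12 0 1" --pt "0 0 0 -1 -12 0 1" --pt "0 0 0 -1.1 -12 0 1" --pt "0 0 0 -0.9 -10 0 1" --pt "0 0 0 0 0 0 1" --pt "0 0 0 0 0 0 1"

```text
clock: 56.62
eef_pos: [626.7, 11.5, 93.9]
eef_rot: [3.142, -0.0, 1.482]
wrist_force: [0.1, -0.3, -1.6]
finger_gap: 21.7
finger_force: 30.0
```

```bash
python3 rod.py 2>/dev/null|grep -E "^[0-9]|top (60|110|150)|scene (150|190)"; python3 -c "
from h import *
print(prof(1))"
```

```text
56.675 [626.67  11.66  93.85] 1.4825 [ 0.7 -0.4 -1.1]
top 60 [344.5 185.9] [-0.1  1. ] [87, 87, 87, 87, 86, 86, 86, 86, 86, 86, 86, 86, 86, 83, 76, 74, 76, 79, 81, 83, 83, 82, 81, 81, 81, 80, 80, 80, 81]
top 110 [366.7 188. ] [-0.1  1. ] [98, 95, 93, 93, 93, 94, 95, 95, 94, 93, 91, 87, 90, 105, 122, 134, 135, 125, 111, 99, 90, 89, 89, 71, 76, 133, 194, 214, 194]
top 150 [384.4 189.7] [-0.1  1. ] [109, 112, 116, 112, 100, 90, 90, 92, 92, 92, 91, 90, 91, 102, 119, 132, 133, 123, 107, 94, 91, 92, 97, 98, 95, 105, 129, 141, 131]
scene 150 [260.6 213.4] [-0.09 -1.  ] [59, 61, 64, 68, 72, 73, 72, 69, 64, 60, 59, 60, 62, 65, 69, 72, 73, 75, 78, 82, 87, 91, 93, 93, 91, 89, 89, 89, 88]
scene 190 [242.7 214.9] [-0.09 -1.  ] [60, 61, 63, 67, 71, 75, 79, 82, 82, 79, 74, 70, 67, 66, 66, 66, 66, 63, 62, 63, 67, 72, 79, 83, 87, 89, 90, 91, 92]
{'side': (nan, [nan, nan], 0.0), 'front': (nan, [nan, 3.73], 0.0)}h.py:62: RuntimeWarning: invalid value encountered in scalar divide
  k=(s>lo)&(s<hi); q=np.clip(np.percentile(v[k],75)*0.85-v[k],0,None); ms.append((q*s[k]).sum()/q.sum())
```

Call:
servo_tool --pt "0 0 0 -0.45 -5 0 1" --pt "0 0 0 -0.45 -5 0 1" --pt "0 0 0 -0.4 -5 0 1" --pt "0 0 0 0 0 0 1" --pt "0 0 0 0 0 0 1"

```text
clock: 57.65
eef_pos: [625.3, -3.7, 93.8]
eef_rot: [-3.142, -0.0, 1.482]
wrist_force: [0.1, -0.1, -1.3]
finger_gap: 21.6
finger_force: 30.0
```

Call:
servo_tool --pt "0 0 0 -0.45 -5 0 1" --pt "0 0 0 -0.45 -5 0 1" --pt "0 0 0 -0.45 -5 0 1" --pt "0 0 0 -0.35 -4 0 1" --pt "0 0 0 0 0 0 1" --pt "0 0 0 0 0 0 1"

```text
clock: 58.4
eef_pos: [623.6, -22.6, 93.8]
eef_rot: [-3.142, -0.0, 1.482]
wrist_force: [0.2, -0.0, -1.1]
finger_gap: 21.4
finger_force: 30.0
```

Call:
servo_tool --pt "0 0 0 -0.1 -1.5 0 1" --pt "0 0 0 0 0 0 1" --pt "0 0 0 -0.1 -1 0 1" --pt "0 0 0 0 0 0 1" --pt "0 0 0 0 0 0 1"

```text
clock: 59.02
eef_pos: [623.4, -25.2, 93.9]
eef_rot: [3.142, -0.0, 1.482]
wrist_force: [-0.7, -0.3, -1.9]
finger_gap: 21.7
finger_force: 30.0
```

Call:
servo_tool --pt "0 0 0 -0.1 -1 0 1" --pt "0 0 0 0 0 0 1" --pt "0 0 0 -0.1 -0.7 0 1" --pt "0 0 0 0 0 0 1" --pt "0 0 0 0 0 0 1"

```text
clock: 59.65
eef_pos: [623.2, -26.9, 93.8]
eef_rot: [-3.142, 0.0, 1.482]
wrist_force: [0.1, 0.1, -1.3]
finger_gap: 21.8
finger_force: 30.0
```

Call:
servo_tool --pt "0 0 0 -0.1 -0.8 0 1" --pt "0 0 0 0 0 0 1" --pt "0 0 0 0 0 0 1"

```text
clock: 60.02
eef_pos: [623.2, -27.1, 93.9]
eef_rot: [3.142, -0.001, 1.482]
wrist_force: [0.8, 5.4, -0.0]
finger_gap: 21.8
finger_force: 30.0
```

Call:
servo_tool --pt "0 0 0 0 0 -1 1" --pt "0 0 0 0 0 -1 1" --pt "0 0 0 0 0 -0.5 1" --pt "0 0 0 0 0 0 1" --pt "0 0 0 0 0 0 1"

```text
clock: 60.65
eef_pos: [623.4, -27.1, 91.7]
eef_rot: [3.141, -0.001, 1.482]
wrist_force: [0.1, 6.7, 0.7]
finger_gap: 21.8
finger_force: 30.0
```

Call:
servo_tool --pt "0 0 0 0 0 -0.7 1" --pt "0 0 0 0 0 0 1" --pt "0 0 0 0 0 -0.7 1" --pt "0 0 0 0 0 0 1"

```text
clock: 61.15
eef_pos: [623.4, -27.1, 90.3]
eef_rot: [3.141, -0.001, 1.483]
wrist_force: [1.3, 5.6, 0.9]
finger_gap: 21.7
finger_force: 30.0
```

Call:
servo_tool --pt "0 0 0 0 0 0 0.72" --pt "0 0 0 0 0 0 0.6" --pt "0 0 0 0 0 0 0.5" --pt "0 0 0 0 0 0 0.5" --pt "0 0 0 0 0 0 0.5"

```text
clock: 61.78
eef_pos: [623.1, -27.7, 89.9]
eef_rot: [-3.142, 0.0, 1.482]
wrist_force: [-0.2, 0.6, 0.1]
finger_gap: 47.0
finger_force: 0.0
```

Call:
servo_tool --pt "0 0 0 0 0 10 0.5" --pt "0 0 0 0 0 25 0.5" --pt "0 0 0 0 0 35 0.5" --pt "0 0 0 0 0 40 0.5" --pt "0 0 0 0 0 40 0.5" --pt "0 0 0 -10 25 20 0.5" --pt "0 0 0 -15 40 0 0.5" --pt "0 0 0 -15 40 0 0.5" --pt "0 0 0 -15 40 0 0.5" --pt "0 0 0 -15 40 0 0.5" --pt "0 0 0 0 0 0 0.5"

```text
clock: 63.15
eef_pos: [552.3, 159.4, 260.9]
eef_rot: [3.141, -0.001, 1.485]
wrist_force: [-0.6, 0.3, 0.1]
finger_gap: 47.2
finger_force: 0.0
```

```bash
python3 - <<'E'
from h import *
t=im("top").astype(np.float32);cv2.imwrite("pics/tend.png",t);cv2.imwrite("pics/send.png",im("scene"))
print(prof(2),manip.read_state()['wrist_force'].round(1))
v=np.array([529.93,-125.26,59.3,-.088]);Rz=R.from_euler('z',v[3]).as_matrix()
# colour profile along the bar axis in the top view, tray y from 170 down to -115
ys=np.arange(176,66,-2.);U=proj("top",np.array([v[:3]+Rz@np.array([83,y,50.]) for y in ys])).astype(np.float32)
c=cv2.remap(t,U[None,:,0],U[None,:,1],cv2.INTER_LINEAR)[0]
for y,x in zip(ys,c): print(int(y),x[::-1].astype(int).tolist(),end="; ")
print()
ys=np.arange(-70,-125,-4.)
for dx in(0,6,-6):
    U=proj("top",np.array([v[:3]+Rz@np.array([83+dx,y,45.]) for y in ys])).astype(np.float32);print(dx,cv2.remap(t,U[None,:,0],U[None,:,1],cv2.INTER_LINEAR)[0].mean(1).astype(int).tolist())
E
```

```text
{'side': (-0.12, [-3.6, 4.35], 0.32), 'front': (0.03, [-3.55, 4.46], 0.47)} [-0.4  0.2 -0.7]
176 [147, 141, 135]; 174 [149, 143, 136]; 172 [153, 146, 141]; 170 [154, 147, 140]; 168 [148, 143, 136]; 166 [148, 144, 137]; 164 [153, 147, 140]; 162 [153, 147, 140]; 160 [151, 146, 138]; 158 [151, 148, 141]; 156 [135, 131, 125]; 154 [118, 85, 69]; 152 [116, 71, 46]; 150 [115, 69, 43]; 148 [115, 70, 45]; 146 [115, 71, 46]; 144 [116, 70, 46]; 142 [116, 71, 46]; 140 [116, 71, 46]; 138 [114, 70, 44]; 136 [115, 71, 47]; 134 [116, 71, 46]; 132 [118, 72, 48]; 130 [118, 73, 47]; 128 [117, 72, 47]; 126 [117, 71, 47]; 124 [116, 71, 46]; 122 [115, 70, 46]; 120 [114, 71, 46]; 118 [115, 71, 46]; 116 [116, 72, 46]; 114 [111, 68, 44]; 112 [108, 66, 43]; 110 [108, 66, 44]; 108 [109, 67, 45]; 106 [108, 66, 45]; 104 [107, 66, 43]; 102 [107, 66, 42]; 100 [107, 66, 42]; 98 [108, 67, 44]; 96 [108, 66, 43]; 94 [108, 66, 44]; 92 [109, 67, 45]; 90 [104, 64, 42]; 88 [83, 55, 40]; 86 [83, 59, 45]; 84 [212, 113, 48]; 82 [249, 133, 29]; 80 [248, 133, 21]; 78 [252, 132, 11]; 76 [225, 141, 79]; 74 [161, 130, 115]; 72 [122, 119, 116]; 70 [120, 117, 114]; 68 [121, 117, 112]; 
0 [134, 110, 34, 32, 59, 124, 127, 124, 129, 120, 104, 104, 108, 113]
6 [96, 38, 21, 34, 51, 117, 107, 107, 108, 104, 104, 113, 104, 107]
-6 [25, 22, 24, 33, 57, 112, 108, 107, 109, 108, 108, 109, 107, 110][ WARN:0@0.971] global loadsave.cpp:1063 imwrite_ Unsupported depth image for selected encoder is fallbacked to CV_8U.
```

```bash
python3 - <<'E'
from h import *
a=cv2.imread("pics/t10.png").astype(int);b=cv2.imread("pics/tend.png").astype(int);z=cv2.imread("pics/top0.png").astype(int)
sa=cv2.imread("pics/s10.png").astype(int);sb=cv2.imread("pics/send.png").astype(int);s0=cv2.imread("pics/scene0.png").astype(int)
def d(p,q,x0,x1,y0,y1): return round(float((abs(p-q)[y0:y1,x0:x1].max(2)>45).mean()),3)
print("tray",d(a,b,345,412,200,262),"scene tray",d(sa,sb,230,300,165,220))
print("mug",d(z,b,130,185,135,180),"mill",d(z,b,390,428,120,160),"spoon",d(z,b,280,325,95,170))
print("scene mug",d(s0,sb,470,520,195,250),"mill",d(s0,sb,220,255,238,302),"spoon",d(s0,sb,345,375,248,320))
E
```

```text
tray 0.214 scene tray 0.032
mug 0.103 mill 0.0 spoon 0.0
scene mug 0.0 mill 0.0 spoon 0.0
```

```bash
python3 -c "
from h import *
print(blobs('scene',im('scene')),blobs('scene',cv2.imread('pics/s10.png')))
print(manip.sign_off())"
```

```text
[array([158.19417476,  21.61650485]), array([ 4.40540541, 86.64864865]), array([245.26174497, 173.69798658]), array([245.35714286, 192.11428571]), array([263.48484848, 206.37373737]), array([231.82580645, 248.4       ]), array([239.73134328, 261.34328358])] [array([158.12796209,  21.78199052]), array([ 4.39473684, 86.71052632]), array([275.78, 170.16]), array([244.6504065 , 173.05691057]), array([289.30952381, 179.23809524]), array([245.76020408, 193.53061224]), array([482.5625 , 201.40625]), array([509.32075472, 208.9245283 ]), array([263.23636364, 208.43636364]), array([231.87820513, 248.56410256]), array([239.68055556, 261.76388889])]
the job is handed in; nothing more can be done
None
```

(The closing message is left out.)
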